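# Load a watch head on the microscope's indexing slide and lock it under the lens

### The arm

A 6-joint arm with a two-finger parallel gripper is mounted at the origin on a cart in front of the work surface, level with it; the furniture and walls round the work are solid. World frame = base frame: x ahead of the robot, y to its left, z up, the work surface at z = 0. Lengths are in mm, angles in rad, forces in N, time in s.
With the tool pointing down it reaches from about 350 to 975 mm from the base axis. Payload 4.9 kg.
Tool frame: the origin (TCP) lies between the finger pads; the fingertips stand 25 mm ahead of it and the grasp point (between the pads) lies 6 mm ahead of it; z points along the fingers, x is the direction in which the jaws open and shut, and the axes are right-handed (so a half turn about z gives the same grasp; the last joint's range is limited). The gripper opens to 85 mm and grips with 20 to 120 N. Pads are 22 mm wide; open, the fingers measure 114 mm over their backs; the gripper's body (76 mm by 85 mm) begins 54 mm behind the grasp point. The pads swing forward as they close: fully open they stand 13 mm farther back than shut.
Start: joints at [1.216, 0.053, 1.613, -0, 1.476, -0.119], TCP at [146.004, 607.688, 236.204] pointing down, gripper open.
Joint ranges: [-3.01, 3.01], [-1.01, 2.22], [0.06, 2.58], [-1.02, 4.17], [0.09, 2.62], [-3.14, 3.14]. Speed limits (rad/s): [2.57, 2.57, 3.14, 3.14, 3.14, 3.14].

### API

Orientations are given as [roll, pitch, yaw] about the fixed x, y, z axes, in that order (R = Rz(yaw) Ry(pitch) Rx(roll)).
In Python, from bench import * gives the robot as it stands. The module is installed in compiled form; this text tells all that it offers.
- The arm moves only by the tool apply_moves, never from a script. Its argument "plan" is a list of rows, each an object of numbers: "tx", "ty", "tz": the shift along the world's x, y, z as a fraction of full scale; "twist": the turn about the world's z as a fraction of full scale; "grip": the opening, from -1 (shut) to 1 (fully open). In form: [{"tx": .., "ty": .., "tz": .., "twist": .., "grip": ..}, ...]. A call has 1 to 20 rows; each row is the pose to reach, as a shift and turn from the pose commanded when the call began; what a row does not reach only later rows make up. Full scale, the value 1, is 0.3 m for a shift and 60 degrees for a turn. A row lasts 1/8 s, in which the tool goes at most 62.5 mm and 10.7 degrees, less where a joint would pass 70% of its speed; a pose out of reach is approached as far as the arm can. A call with a number of a shift or a turn outside -1 to 1 is refused whole. A call with a gripper value outside its range is refused whole. The fingers move at their own pace and stop on an object; "grip_force" is the grip in N (left out, the last holds). Time passes only in rows, so rows that repeat a pose let the fingers close. It gives the time, the measured TCP pose, the force and the opening at its end, in the units of the state.
- state(): the state, without advancing time (a new reading comes with each control period).
- get_image(name): name is "scene" or "side" or "wrist"; returns (picture, depth): 420x560x3 uint8, blue, green, red; 420x560 float32, mm along the optical axis (not along the pixel's ray), 0 where there is no reading.
- camera_params(name): a dict with "intrinsics" (3x3 intrinsics, pixels), "position" and "rotation" of the camera in the world. Camera axes: x right, y down, z forward; pixel columns grow to the right and rows downward; lengths in mm; the calibration is good to about 2 mm. The wrist camera is an equidistant fisheye: a pixel r from the principal point sees the ray r / f radians off the axis. A picture is of the moment at which its call begins: read the wrist's pose just before it. camera_params takes no time and is no camera call; for the wrist camera it gives the pose at the moment of the call.
- hand_in(): hands the job in, once; it reports no verdict.
Trained networks look in the newest picture that a camera, given by its name, has taken for a name from the list of things; names that differ only in an ending like _2 or _b are one class to them, and where a whole thing is asked for, a point or a joint stands for the part that bears it (a point fixed in the world has none). Each returns a list of dicts, best first, with "confidence" (0 to 1); they miss things now and then, are a little off and sometimes report something else, mostly with a low value. They report only what shows in the picture. A call takes as long as a camera call. They do not tell look-alikes from the thing itself.
- boxes_of(camera, target): "rect" ([left, top, right, bottom] as shares, 0 to 1, of the picture: columns of its width, rows of its height, round what is visible of it).
- trace(camera, target): "mask" (420x560 bool, what is visible of it) and "rect" ([left, top, right, bottom] as shares, 0 to 1, of the picture: columns of its width, rows of its height, round what is visible of it).
- mark_of(camera, target): "location" ([column, row] as shares, 0 to 1, of the picture: columns of its width, rows of its height: a listed point, or the origin of a listed thing).
The state is a dict: "time": time; "qpos": joint angles; "dq": joint speeds; "joint_torque": joint torques, N m; "position": TCP position; "orientation": TCP orientation; "ft_force": force on the tool from outside, world axes, zero at the start; "ft_torque": the same for the moment, N m; "opening": opening from 0.0 (shut) to 1.0 (fully open).
Only numpy, scipy, OpenCV 4.12 (cv2) and the standard library are available. Lean on these libraries where they do the work, as an engineer would, in place of code of your own. Each camera call takes 0.05 s, during which the arm holds its last target.

### The job

The microscope's empty slide carriage is locked under the lens: pull up its plunger knob, slide the carriage out to the loading hole and let the plunger drop in. Lay the watch head from the black pad flat in the nest, dial up, lugs between the corner posts and crown to the back, away from the plunger side, and let go. Then pull the plunger again, slide the carriage back and let the plunger drop fully home in the inspection hole, all without bumping the microscope.

Things in the scene. Friction and masses are not known exactly. Their poses are not given: they have to be found in the camera images.
- slide_base: Aluminium base plate of the slide, 340 mm along its y, 108 mm across, fixed to the bench. Origin on the bench near its middle. y points along the guide rods to the microscope end, -y to the loading end, x across, away from the robot, z up. Knob, holes and nest have these same axes.
- knob (a point): Centre of the black round pull knob of the plunger, 26 mm wide, 23 mm tall (half above, half below), axis vertical; grip it from any side. It sits on a lug at the front of the carriage: below it a barrel 16 mm wide, then the lug's top 29 mm below this point with the pin home. Moves with carriage and plunger.
- plunger (a joint): Lift of the spring plunger in m: 0 = pin fully home in a hole, 0.015 = top stop. The 8 mm pin goes 10 mm deep into its hole, so it is clear of the strip above 0.010; left up on the plain strip it reads about 0.009. The spring pulls it down with 4.5 N at the bottom, 8 N at the top.
- carriage (a joint): Carriage position in m: 0 = pin at the inspection hole, nest under the microscope (the start); 0.120 = pin at the loading hole, nest clear. It grows along the slide's -y. Free play in a hole about 1 mm each way; end stops 5 mm beyond the holes. Sliding friction about 1.5 N; pull it along by the lifted knob.
- load_hole (a point): Mouth of the loading hole (10 mm wide, brass bushing) in the steel index strip along the front of the slide, 24 mm above the bench: the hole at the end away from the microscope, 120 mm from the other.
- inspect_hole (a point): Mouth of the inspection hole in the same strip, the one nearer the microscope; the pin is in it at the start.
- nest (a point): Centre of the nest's round floor (34 mm wide) on the carriage, 52 mm above the bench, 14 mm above the carriage's top, 130 mm along +y from the knob axis. Four corner posts rise 10 mm above the floor, at 18 to 24 mm in x and 14 to 25 mm in y from the centre; the lugs go between them, with 1 to 2 mm play. The -x and +x sides (28 mm wide) are open for fingers.
- watch_centre (a point): Centre, half-way up, of the strapless steel watch head lying dial up on the black pad: case 44.5 mm wide, 17.5 mm tall, about 60 g. z is up out of the dial, x along the 6-to-12 line towards 12; lugs at both ends, 34 mm wide over them, reach 25 to 27 mm from the centre. The crown is on its -y side. Take it across its y sides. Seated, the centre is 8.8 mm above the nest's floor and x lies along the nest's +y.
- watch_crown (a point): The watch head's crown (the small winding knob on the side of the case), 24 mm from the watch's centre, at the same height; when seated it points along the nest's +x, to the back.
- lever_press: Green lever press, fixed, left of the slide: keep the arm clear of it. Origin on the bench under its middle, x away from the robot. Its head spans 20 mm in front to 100 mm behind the origin, 254 mm tall; the red ball (28 mm) of its lever is the highest point, 101 mm in front of the origin (-x), 314 mm above the bench.
- scope: White digital microscope on a column, fixed to the base: a vertical tube 53 mm wide, lens end 125 mm and top 224 mm above the bench; the 18 mm column stands 70 mm behind it (+x), 253 mm tall. Origin on the bench under the lens axis, where the nest's centre comes at carriage = 0.
Not all that is in view belongs to the job. Leave any orange or red look-alike of the part that bears watch_centre alone.

How it is judged:
By the outcome, as a careful person would: the job done as asked, in the order asked, and still so for the second after the job is handed in, with the robot touching nothing.
It also fails if it takes over 72 s, if anything falls off the work surface, if the arm or the gripper's body presses on something with over 40 N, if the wrist force passes 120 N, or if a joint passes its speed limit or range.

## Working session

There is one attempt and no reset: what is moved stays moved. The work goes in short steps, Python scripts to look and compute and a tool call to move; the robot and the scene stay as the last step left them, time stands still between calls to the robot, and variables do not carry over. Pictures are saved under pics/ and viewed, and the job is handed in when it is done.

Besides the shell and the picture viewer there is one more tool, called after "Request:" as name([rows], argument=value, ...), one row to a line, values as JSON. apply_moves: Moves the arm, as the interface text tells. Its arguments: {"type":"object","properties":{"plan":{"type":"array"},"grip_force":{"type":"number"}},"required":["plan"]}

```bash
ls; mkdir -p pics
cat > h.py <<'E'
from bench import *
import numpy as np, cv2
def ray(cam,u,v):
    p=camera_params(cam);K=np.array(p["intrinsics"]);R=np.array(p["rotation"]);t=np.array(p["position"])
    d=np.array([(u-K[0,2])/K[0,0],(v-K[1,2])/K[1,1],1.0])
    return t,R,d
def pix2w(cam,u,v,depth):
    t,R,d=ray(cam,u,v); return t+R@(d*depth)
def onz(cam,u,v,z):
    t,R,d=ray(cam,u,v); w=R@d; return t+w*(z-t[2])/w[2]
def proj(cam,P):
    p=camera_params(cam);K=np.array(p["intrinsics"]);R=np.array(p["rotation"]);t=np.array(p["position"])
    c=R.T@(np.array(P)-t); return K[0,0]*c[0]/c[2]+K[0,2],K[1,1]*c[1]/c[2]+K[1,2]
E
python3 - <<'E'
from h import *
for c in ["scene","side","wrist"]:
    im,d=get_image(c); cv2.imwrite(f"pics/{c}0.png",im); np.save(f"{c}0.npy",d)
    p=camera_params(c); print(c,{k:np.round(v,3).tolist() for k,v in p.items()})
for c in ["scene","side"]:
    for t in ["knob","load_hole","inspect_hole","nest","watch_centre","watch_crown","lever_press","scope","slide_base"]:
        print(c,t,[(round(r["confidence"],2),np.round(np.array(r["location"])*[560,420],1).tolist()) for r in mark_of(c,t)[:3]])
print(state())
E
```

```text
pics
scene {'intrinsics': [[390.611, 0.0, 280.217], [0.0, 390.611, 203.867], [0.0, 0.0, 1.0]], 'position': [198.957, 586.831, 915.198], 'rotation': [-2.423, 0.015, -2.603]}
side {'intrinsics': [[433.929, 0.0, 283.864], [0.0, 433.929, 210.723], [0.0, 0.0, 1.0]], 'position': [250.349, -931.273, 719.465], 'rotation': [-2.173, -0.007, -0.373]}
wrist {'intrinsics': [[325.192, 0.0, 280.765], [0.0, 325.192, 210.482], [0.0, 0.0, 1.0]], 'position': [63.839, 627.415, 372.966], 'rotation': [2.809, 0.002, 1.334]}
scene knob [(0.54, [310.0, 221.2])]
scene load_hole [(0.7, [334.8, 205.2])]
scene inspect_hole [(0.76, [312.7, 227.3])]
scene nest [(0.92, [275.3, 250.9])]
scene watch_centre [(0.69, [366.5, 190.1]), (0.65, [261.5, 147.9]), (0.58, [356.7, 167.3])]
scene watch_crown [(0.57, [350.2, 166.0]), (0.54, [257.9, 149.6]), (0.51, [282.0, 150.4])]
scene lever_press []
scene scope []
scene slide_base [(0.68, [292.3, 229.3])]
side knob [(0.5, [240.9, 219.3])]
side load_hole [(0.65, [252.5, 261.1])]
side inspect_hole [(0.8, [243.0, 232.7])]
side nest [(0.66, [246.6, 194.4])]
side watch_centre [(0.85,
[... 192 characters left out ...]
de slide_base [(0.95, [264.1, 232.4])]
{'time': 1.05, 'qpos': array([ 1.21598905e+00,  5.26734665e-02,  1.61290014e+00,  1.84155602e-05,
        1.47598058e+00, -1.19009696e-01]), 'dq': array([ 0.00025362,  0.00094596, -0.00028407, -0.00025055,  0.00165397,
        0.00041108]), 'joint_torque': array([-2.61404221e-04, -3.93699789e+01, -3.70470607e+01, -1.24214648e-05,
        2.95786504e-04, -1.09830165e-05]), 'position': array([146.00766255, 607.69291543, 236.21995725]), 'orientation': array([-3.14157902e+00, -4.03703647e-05,  1.33499700e+00]), 'ft_force': array([ 0.09289047, -0.53039358,  0.55186921]), 'ft_torque': array([0.01823075, 0.00752512, 0.01032198]), 'opening': 0.9999069170639363}
```

View pics/scene0.png

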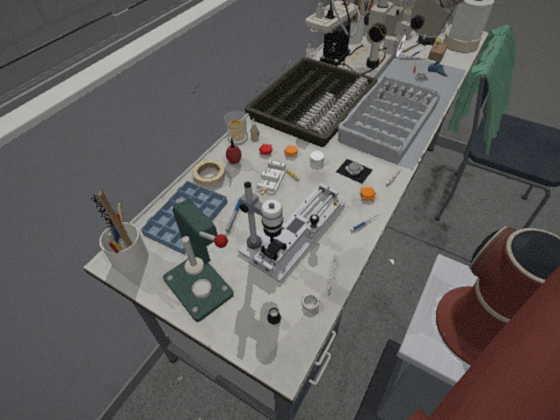

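View pics/side0.png

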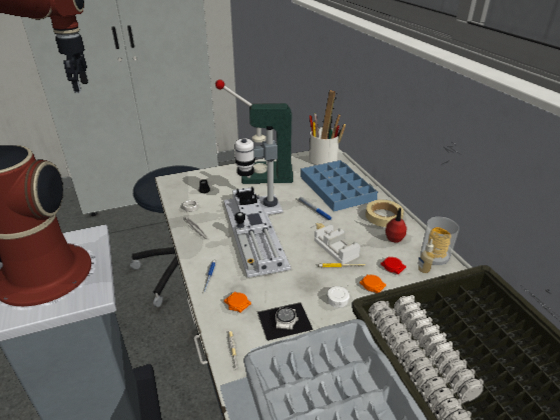

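View pics/wrist0.png

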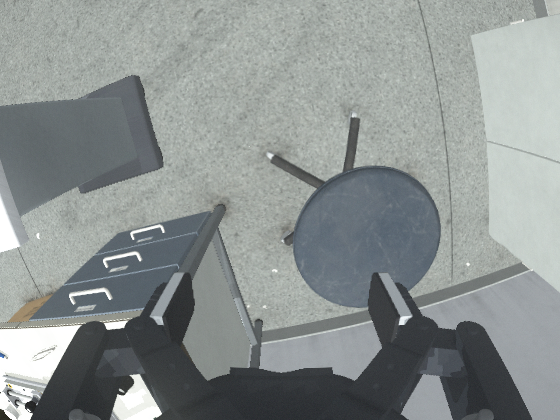

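The scene view shows the watch on its black pad at about (354,169) and the knob at (314,219). In the side view they are at (286,318) and (240,218). The orange and red discs are decoys. Next I localise.

```bash
cat > h.py <<'E'
from bench import *
import numpy as np, cv2
from scipy.spatial.transform import Rotation as Ro
def cp(cam):
    p=camera_params(cam);return np.array(p["intrinsics"]),Ro.from_euler('xyz',p["rotation"]).as_matrix() if np.array(p["rotation"]).ndim==1 else np.array(p["rotation"]),np.array(p["position"])
def dirc(cam,u,v):
    K,R,t=cp(cam)
    a,b=(u-K[0,2])/K[0,0],(v-K[1,2])/K[1,1]
    if cam=="wrist":
        r=np.hypot(a,b); s=np.sin(r)/max(r,1e-9); d=np.array([a*s,b*s,np.cos(r)])
    else: d=np.array([a,b,1.0])
    return K,R,t,d
def pix2w(cam,u,v,depth):
    K,R,t,d=dirc(cam,u,v); return t+R@(d/d[2]*depth)
def onz(cam,u,v,z):
    K,R,t,d=dirc(cam,u,v); w=R@d; return t+w*(z-t[2])/w[2]
def proj(cam,P):
    K,R,t=cp(cam); c=R.T@(np.array(P)-t)
    if cam=="wrist":
        th=np.arctan2(np.hypot(c[0],c[1]),c[2]); n=np.hypot(c[0],c[1])
        return K[0,0]*th*c[0]/n+K[0,2],K[1,1]*th*c[1]/n+K[1,2]
    return K[0,0]*c[0]/c[2]+K[0,2],K[1,1]*c[1]/c[2]+K[1,2]
def tri(o):
    A=np.zeros((3,3));b=np.zeros(3)
    for cam,u,v in o:
        K,R,t,d=dirc(cam,u,v); w=R@d; w/=np.linalg.norm(w); M=np.eye(3)-np.outer(w,w); A+=M;b+=M@t
    x=np.linalg.solve(A,b); return x
E
python3 - <<'E'
from h import *
pts={"knob":[(314,219),(240.5,218)],"load_hole":[(334.8,205.2),(252.5,261.1)],"insp":[(312.7,227.3),(243,232.7)],"nest":[(275.3,250.9),(246.6,194.4)],"watch":[(354,169),(286.5,316.5)],"base":[(292.3,229.3),(264.1,232.4)]}
zs={"knob":64,"load_hole":24,"insp":24,"nest":52,"watch":9,"base":0}
for n,(a,b) in pts.items():
    print(n,tri([("scene",*a),("side",*b)]).round(1),onz("scene",*a,zs[n]).round(1),onz("side",*b,zs[n]).round(1))
ds=np.load("scene0.npy");dd=np.load("side0.npy")
for c,d,u,v in [("scene",ds,300,320),("side",dd,200,250),("scene",ds,354,169),("side",dd,286,316),("scene",ds,314,219),("side",dd,240,218)]:
    print(c,u,v,pix2w(c,u,v,d[v,u]).round(1))
im=cv2.imread("pics/scene0.png");c=im[150:290,210:400];cv2.imwrite("pics/s0c.png",cv2.resize(c,None,fx=4,fy=4,interpolation=cv2.INTER_CUBIC))
im=cv2.imread("pics/side0.png");c=im[130:345,190:330];cv2.imwrite("pics/d0c.png",cv2.resize(c,None,fx=2.75,fy=2.75,interpolation=cv2.INTER_CUBIC))
E
```

```text
knob [481.7 -42.4  68. ] [481.8 -45.1  64. ] [484.3 -36.5  64. ]
load_hole [ 471.7 -159.5   18.2] [ 465.8 -153.7   24. ] [ 474.  -164.6   24. ]
insp [485.3 -46.8  22.7] [484.1 -45.7  24. ] [485.5 -48.2  24. ]
nest [533.2  89.8  46.9] [524.1  94.2  52. ] [538.4  85.7  52. ]
watch [ 488.1 -344.3    8.4] [ 484.4 -342.6    9. ] [ 491.5 -343.9    9. ]
base [546.3 -31.   -6. ] [540.2 -26.    0. ] [547.7 -36.9   0. ]
scene 300 320 [384.7 208.1  -2.1]
side 200 250 [368.6 -49.4   0.5]
scene 354 169 [ 481.3 -332.7   18.7]
side 286 316 [ 487.1 -351.8   20.6]
scene 314 219 [476.4 -33.   80.3]
side 240 218 [478.2 -54.6  77.6]
```

View pics/s0c.png

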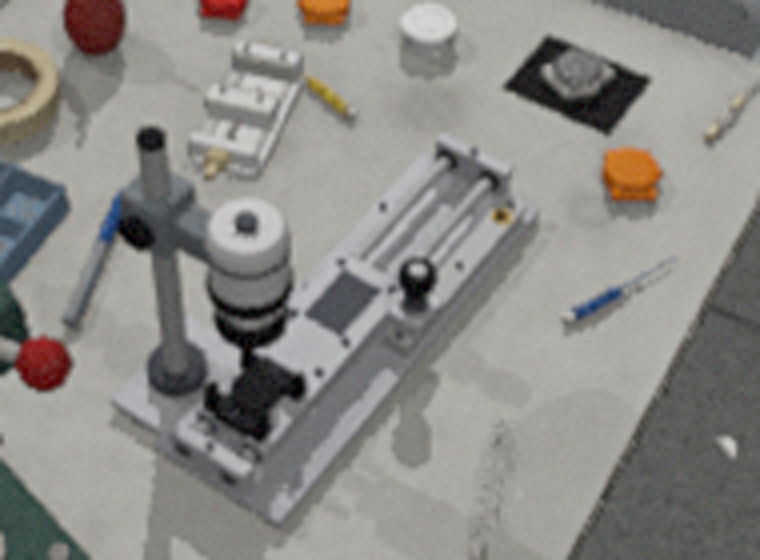

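View pics/d0c.png

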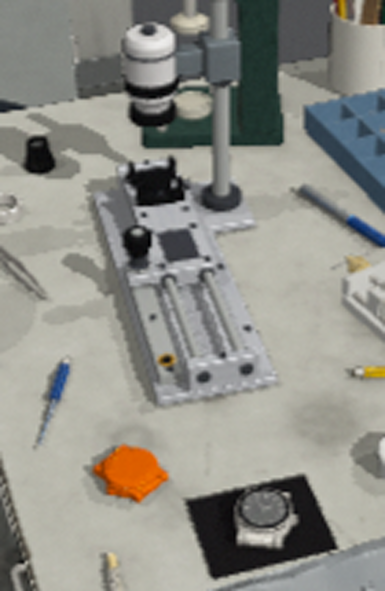

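Run:
```python
from h import *
print("ball",tri([("scene",221,241),("side",220,84)]).round(1))
print("scope top",tri([("scene",210+248/4,150+220/4),("side",190+150/2.75,130+35/2.75)]).round(1))
print("load",tri([("scene",335,203.7),("side",250.7,260.5)]).round(1))
im=cv2.imread("pics/side0.png");c=im[285:345,240:330];cv2.imwrite("pics/d0w.png",cv2.resize(c,None,fx=8,fy=8,interpolation=cv2.INTER_CUBIC))
im=cv2.imread("pics/side0.png");c=im[0:110,0:130];cv2.imwrite("pics/d0g.png",cv2.resize(c,None,fx=5,fy=5,interpolation=cv2.INTER_CUBIC))
```

```text
ball [528.2 275.6 313.4]
scope top [537.6  80.1 216.6]
load [ 469.5 -160.5   23.1]
```

View pics/d0w.png

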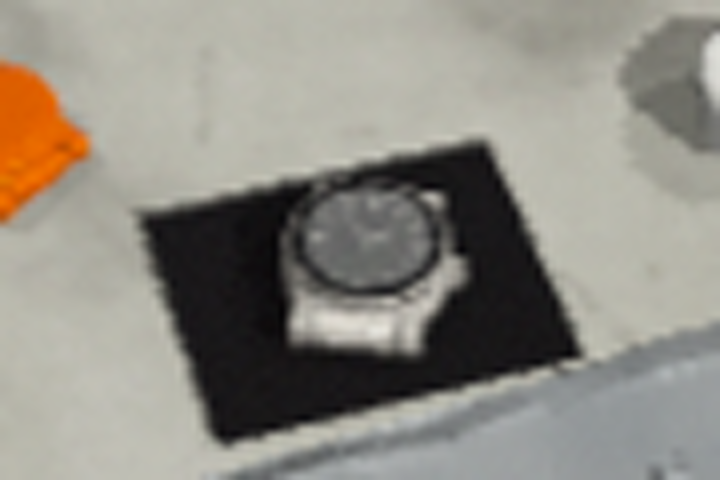

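View pics/d0g.png

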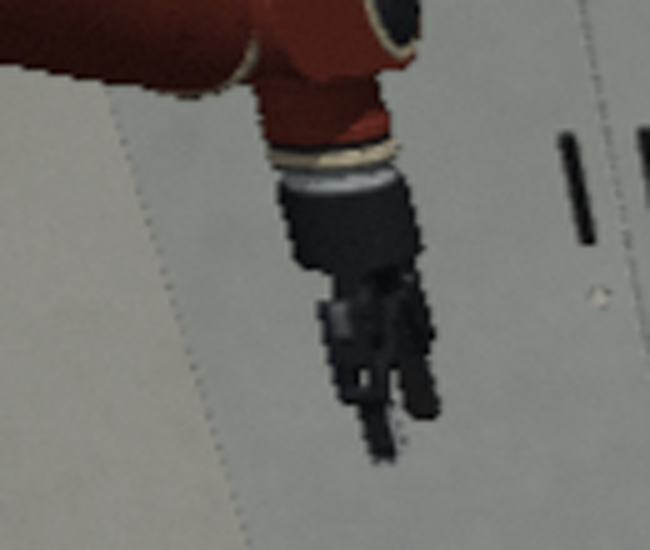

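Request:
apply_moves([
  {"tx":0.5,"ty":-1,"tz":0.1,"twist":0,"grip":1},
  {"tx":0.5,"ty":-1,"tz":0.1,"twist":0,"grip":1},
  {"tx":0.5,"ty":-1,"tz":0.1,"twist":0,"grip":1},
  {"tx":0.5,"ty":-1,"tz":0.1,"twist":0,"grip":1},
  {"tx":0.5,"ty":-1,"tz":0.1,"twist":0,"grip":1},
  {"tx":0.5,"ty":-1,"tz":0.1,"twist":0,"grip":1},
])

```text
time: 1.8
position: [297.1, 305.5, 266.9]
orientation: [3.14, -0.001, 1.332]
ft_force: [-0.7, 0.4, -0.3]
opening: 0.996
```

Request:
apply_moves([
  {"tx":0.3,"ty":-1,"tz":0.1,"twist":0.1,"grip":1},
  {"tx":0.3,"ty":-1,"tz":0.1,"twist":0.1,"grip":1},
  {"tx":0.3,"ty":-1,"tz":0.1,"twist":0.1,"grip":1},
  {"tx":0.3,"ty":-1,"tz":0.1,"twist":0.1,"grip":1},
  {"tx":0.3,"ty":-1,"tz":0.1,"twist":0.1,"grip":1},
  {"tx":0.3,"ty":-1,"tz":0.1,"twist":0.1,"grip":1},
])

```text
time: 2.55
position: [386.6, 4.0, 296.7]
orientation: [3.141, 0.001, 1.431]
ft_force: [-0.4, 0.0, -0.6]
opening: 1.003
```

Request:
apply_moves([
  {"tx":0,"ty":-0.4,"tz":0,"twist":0,"grip":1},
  {"tx":0,"ty":-0.4,"tz":0,"twist":0,"grip":1},
  {"tx":0,"ty":-0.4,"tz":0,"twist":0,"grip":1},
  {"tx":0,"ty":-0.4,"tz":0,"twist":0,"grip":1},
])

```text
time: 3.05
position: [386.0, -111.3, 296.0]
orientation: [-3.141, -0.001, 1.441]
ft_force: [0.0, 0.4, -0.0]
opening: 1.004
```

Run:
```python
from h import *
im,d=get_image("wrist"); cv2.imwrite("pics/w1.png",im); np.save("w1.npy",d)
s=state();print(s["time"],s["position"],s["orientation"],s["qpos"])
zs={"knob":64,"load_hole":24,"inspect_hole":24,"nest":52,"watch_centre":9,"watch_crown":9,"slide_base":0,"scope":0}
for t in zs:
    for r in mark_of("wrist",t)[:3]:
        u,v=np.array(r["location"])*[560,420]; print(t,round(r["confidence"],2),round(u,1),round(v,1),onz("wrist",u,v,zs[t]).round(1))
cv2.imwrite("pics/w1b.png",cv2.resize(im,(800,600),interpolation=cv2.INTER_CUBIC))
```

```text
3.1 [ 386.14840889 -110.92251801  296.15721656] [ 3.14156221e+00 -5.62292439e-04  1.44181077e+00] [-4.65850126e-01 -5.46750141e-01  2.01292052e+00  5.43732979e-04
  1.67557939e+00 -1.90760406e+00]
knob 0.84 348.2 245.2 [486.8 -37.1  64. ]
load_hole 0.58 253.6 231.3 [ 468.2 -158.8   24. ]
inspect_hole 0.67 342.8 226.1 [476.6 -36.6  24. ]
nest 0.58 431.4 259.5 [535.   87.3  52. ]
watch_centre 0.84 190.6 361.0 [ 721.3 -324.6    9. ]
watch_centre 0.74 139.5 253.5 [ 490.3 -347.6    9. ]
watch_centre 0.69 176.9 195.1 [ 406.5 -261.5    9. ]
watch_crown 0.94 163.5 182.4 [ 385.4 -277.6    9. ]
watch_crown 0.66 138.8 264.1 [ 508.4 -355.2    9. ]
watch_crown 0.66 198.7 366.2 [ 735.7 -313.     9. ]
slide_base 0.97 342.9 259.0 [540.9 -36.7   0. ]
```

View pics/w1b.png

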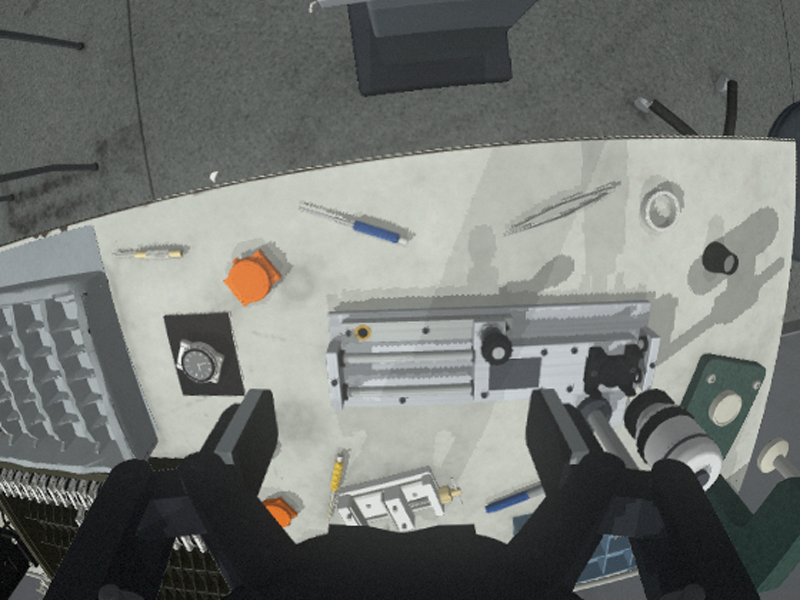

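Request:
apply_moves([
  {"tx":0.33,"ty":0.25,"tz":-0.4,"twist":0,"grip":1},
  {"tx":0.33,"ty":0.25,"tz":-0.4,"twist":0,"grip":1},
  {"tx":0.33,"ty":0.25,"tz":-0.4,"twist":0,"grip":1},
  {"tx":0.33,"ty":0.25,"tz":-0.4,"twist":0,"grip":1},
  {"tx":0.33,"ty":0.25,"tz":-0.4,"twist":0,"grip":1},
])

```text
time: 4.12
position: [485.2, -37.5, 176.9]
orientation: [3.141, 0.0, 1.44]
ft_force: [0.1, -0.3, 0.2]
opening: 1.002
```

```bash
cat > look.py <<'E'
import sys
from h import *
n=sys.argv[1]; names=sys.argv[2].split(",") if len(sys.argv)>2 else []
im,d=get_image("wrist"); cv2.imwrite(f"pics/{n}.png",im); np.save(f"{n}.npy",d)
s=state();print(s["time"],s["position"].round(1),s["orientation"].round(3),s["ft_force"].round(1),round(s["opening"],3),s["qpos"].round(2))
zs={"knob":64,"load_hole":24,"inspect_hole":24,"nest":52,"watch_centre":9,"watch_crown":9,"slide_base":0,"scope":0}
for t in names:
    for r in mark_of("wrist",t)[:3]:
        u,v=np.array(r["location"])*[560,420]; ui,vi=int(u),int(v)
        dd=d[min(max(vi,0),419),min(max(ui,0),559)]
        print(t,round(r["confidence"],2),round(u,1),round(v,1),onz("wrist",u,v,zs[t]).round(1),"depth",pix2w("wrist",u,v,dd).round(1))
cv2.imwrite(f"pics/{n}b.png",cv2.resize(im,(800,600),interpolation=cv2.INTER_CUBIC))
E
python3 look.py w2 knob,load_hole,slide_base,nest
```

```text
4.175 [485.4 -37.8 177.7] [3.139 0.    1.439] [ 0.4  0.2 -0.1] 1.001 [-0.23 -0.25  1.99 -0.    1.4  -1.67]
knob 0.75 277.3 203.8 [482.4 -40.4  64. ] depth [476.8 -39.5  81.3]
load_hole 0.67 152.5 194.9 [ 469.5 -163.6   24. ] depth [ 469.1 -162.8   25.7]
slide_base 0.9 292.9 240.1 [545.4 -33.1   0. ] depth [526.9 -32.3  40.4]
nest 0.76 418.4 239.1 [538.   86.3  52. ] depth [537.8  86.1  52.4]
nest 0.22 276.8 186.7 [471.  -39.4  52. ] depth [472.6 -39.7  46. ]
```

View pics/w2b.png

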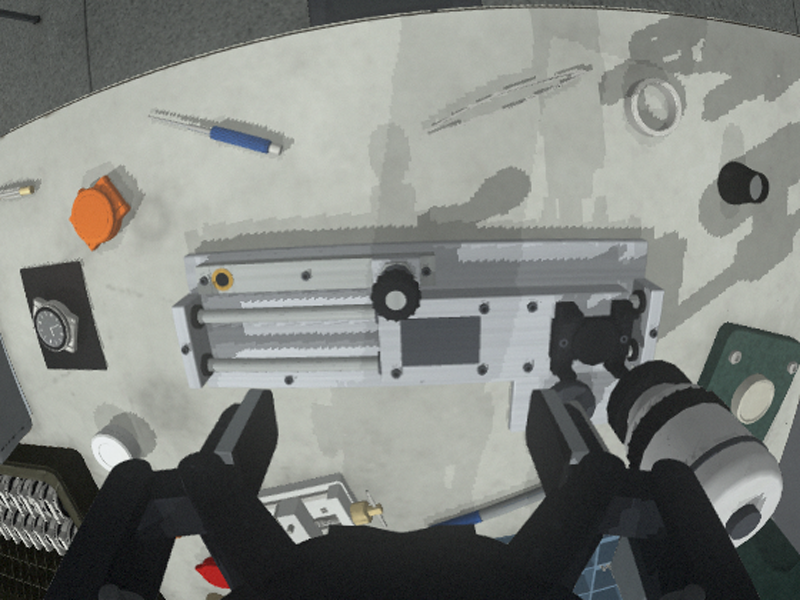

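```bash
cat > cloud.py <<'E'
from h import *
def cloud(n,pos):
    # pose must be unchanged
    d=np.load(n+".npy");K,R,t=cp("wrist")
    v,u=np.mgrid[0:420,0:560].astype(float)
    a=(u-K[0,2])/K[0,0];b=(v-K[1,2])/K[1,1];r=np.hypot(a,b)+1e-9
    c=np.stack([a/r*np.tan(r)*d,b/r*np.tan(r)*d,d],-1)
    return c@R.T+t,d
E
python3 - <<'E'
from cloud import *
P,d=cloud("w2",0)
m=(d>0)&(np.hypot(P[...,0]-484,P[...,1]+40)<25)&(P[...,2]>70)
Q=P[m];print(len(Q),np.percentile(Q,[1,5,50,95,99],axis=0).round(1))
zt=np.percentile(Q[:,2],90);T=Q[Q[:,2]>zt-3];print(zt,(T.min(0)+T.max(0))/2,T.mean(0),np.ptp(T,axis=0))
# nest posts cloud
m=(d>0)&(np.hypot(P[...,0]-538,P[...,1]-87)<45)&(P[...,2]>48)&(P[...,2]<70);Q=P[m]
h,e=np.histogram(Q[:,2],bins=22,range=(48,70));print(list(zip(e.round(0),h)))
T=Q[(Q[:,2]>58)];print(T.min(0),T.max(0))
# strip / lug
for (u,v) in [(280,187),(290,190),(195,190),(200,240),(260,185)]: print(u,v,P[v,u].round(1))
# crop
im=cv2.imread("pics/w2.png");cv2.imwrite("pics/w2k.png",cv2.resize(im[160:260,120:320],None,fx=4,fy=4,interpolation=cv2.INTER_CUBIC))
cv2.imwrite("pics/w2n.png",cv2.resize(im[180:290,360:480],None,fx=5,fy=5,interpolation=cv2.INTER_CUBIC))
E
```

```text
8067 [[463.1 -56.2  76.1]
 [463.9 -53.7  80.4]
 [474.  -38.9 256.6]
 [480.8 -21.8 270.3]
 [489.2 -18.4 271.8]]
268.22866620942506 [468.96318491 -38.47264474 269.08269271] [465.99403669 -40.91539092 268.89162217] [13.69872613 36.52755141  7.70694122]
[(np.float64(48.0), np.int64(396)), (np.float64(49.0), np.int64(348)), (np.float64(50.0), np.int64(96)), (np.float64(51.0), np.int64(135)), (np.float64(52.0), np.int64(409)), (np.float64(53.0), np.int64(353)), (np.float64(54.0), np.int64(59)), (np.float64(55.0), np.int64(24)), (np.float64(56.0), np.int64(23)), (np.float64(57.0), np.int64(23)), (np.float64(58.0), np.int64(24)), (np.float64(59.0), np.int64(37)), (np.float64(60.0), np.int64(62)), (np.float64(61.0), np.int64(38)), (np.float64(62.0), np.int64(51)), (np.float64(63.0), np.int64(67)), (np.float64(64.0), np.int64(7)), (np.float64(65.0), np.int64(0)), (np.float64(66.0), np.int64(0)), (np.float64(67.0), np.int64(0)), (np.float64(68.0), np.int64(0)), (np.float64(69.0), np.int64(0))]
[511.44284492  57.35255895  58.13493968] [563.5778968  110.80230326  64.3466404 ]
280 187 [473.4 -37.1  45.1]
290 190 [478.5 -28.9  40.6]
195 190 [ 470.5 -118.1   24.8]
200 240 [ 527.3 -128.7   12.2]
260 185 [470.6 -54.3  40.1]
```

View pics/w2k.png

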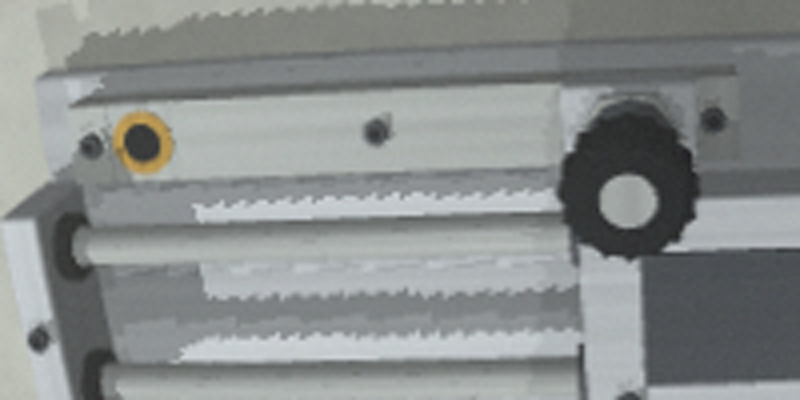

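View pics/w2n.png

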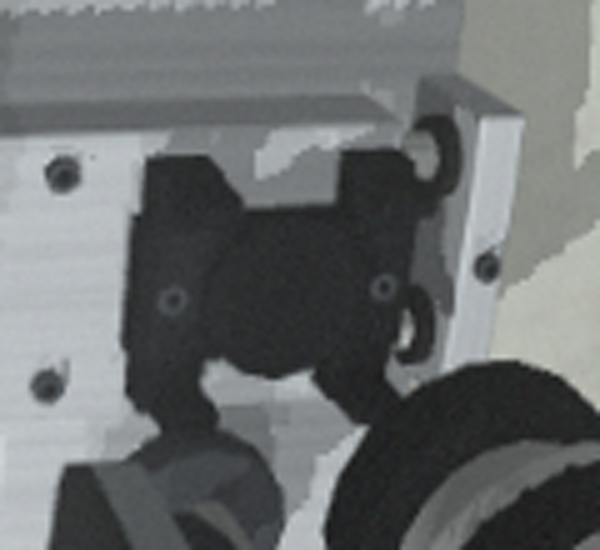

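Run:
```python
from cloud import *
P,d=cloud("w2",0)
m=(d>0)&(np.hypot(P[...,0]-484,P[...,1]+40)<25)&(P[...,2]>70)&(P[...,2]<95)
Q=P[m];h,e=np.histogram(Q[:,2],bins=25,range=(70,95));print(list(zip(e.tolist(),h.tolist())))
# loosen: knob disk top pts
T=Q[Q[:,2]>np.median(Q[:,2])-1.5];print(np.median(Q[:,2]),(T.min(0)+T.max(0))/2,T.mean(0),np.ptp(T,axis=0))
# load hole & insp hole: hole pixel center from crop (142,142)/4
print("load",onz("wrist",120+142/4,160+142/4,24))
print("knobtop",onz("wrist",120+628/4,160+201/4,np.median(Q[:,2])))
# strip front edge line / base edges: rod top edges; front base edge in crop (40,75)->(560,42)
a=onz("wrist",120+45/4,160+75/4,10);b=onz("wrist",120+560/4,160+42/4,10);print(a,b,"yaw",np.arctan2(-(b-a)[0],(b-a)[1]))
a=onz("wrist",120+200/4,160+95/4,24);b=onz("wrist",120+555/4,160+82/4,24);print(a,b,"yaw",np.arctan2(-(b-a)[0],(b-a)[1]))
# carriage-top screws/edges
```

```text
[(70.0, 14), (71.0, 8), (72.0, 14), (73.0, 8), (74.0, 15), (75.0, 15), (76.0, 29), (77.0, 45), (78.0, 51), (79.0, 114), (80.0, 346), (81.0, 251), (82.0, 44), (83.0, 0), (84.0, 0), (85.0, 0), (86.0, 0), (87.0, 0), (88.0, 0), (89.0, 0), (90.0, 0), (91.0, 0), (92.0, 0), (93.0, 0), (94.0, 0)]
80.56318992498626 [480.9250407  -40.70085337  80.95719345] [480.57500858 -40.64319905  80.78624353] [24.78559537 24.15681671  3.7519821 ]
load [ 470.24132672 -160.18941977   24.        ]
knobtop [481.88143137 -40.39555049  80.56318992]
[ 451.78302463 -189.89903388   10.        ] [463.94525061 -55.23653892  10.        ] yaw -0.09007198055563105
[ 460.94356068 -142.11283259   24.        ] [470.26281326 -56.47684055  24.        ] yaw -0.1083974542274893
```

Request:
apply_moves([
  {"tx":-0.012,"ty":-0.011,"tz":-0.1,"twist":0.034,"grip":1},
  {"tx":-0.012,"ty":-0.011,"tz":-0.2,"twist":0.034,"grip":1},
  {"tx":-0.012,"ty":-0.011,"tz":-0.28,"twist":0.034,"grip":1},
  {"tx":-0.012,"ty":-0.011,"tz":-0.33,"twist":0.034,"grip":1},
  {"tx":-0.012,"ty":-0.011,"tz":-0.33,"twist":0.034,"grip":1},
  {"tx":-0.012,"ty":-0.011,"tz":-0.33,"twist":0.034,"grip":1},
])

```text
time: 5.12
position: [482.3, -40.9, 78.5]
orientation: [3.14, 0.0, 1.475]
ft_force: [0.6, -0.1, -0.6]
opening: 0.999
```

```bash
python3 look.py w3 knob
python3 - <<'E'
from h import *
im,d=get_image("side");cv2.imwrite("pics/d3.png",cv2.resize(im[120:300,170:320],None,fx=3.3,fy=3.3,interpolation=cv2.INTER_CUBIC))
E
```

```text
5.175 [482.4 -40.9  78.7] [3.139 0.    1.475] [ 1.  -0.1  0.6] 0.997 [-0.24 -0.14  2.07 -0.    1.2  -1.71]
knob 0.76 284.0 269.3 [484.1 -39.2  64. ] depth [475.3 -38.5  79.6]
knob 0.38 298.2 291.3 [499.  -32.7  64. ] depth [489.  -32.6  79.1]
```

View pics/w3b.png

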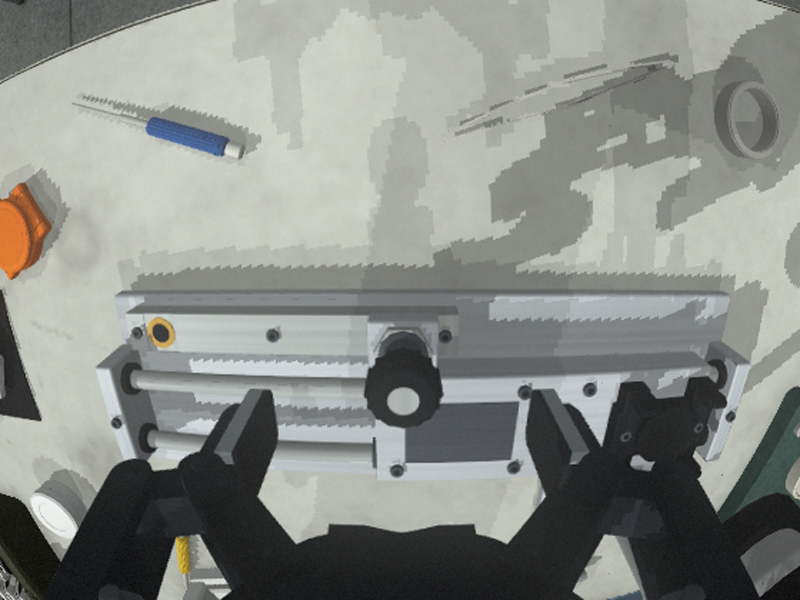

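View pics/d3.png

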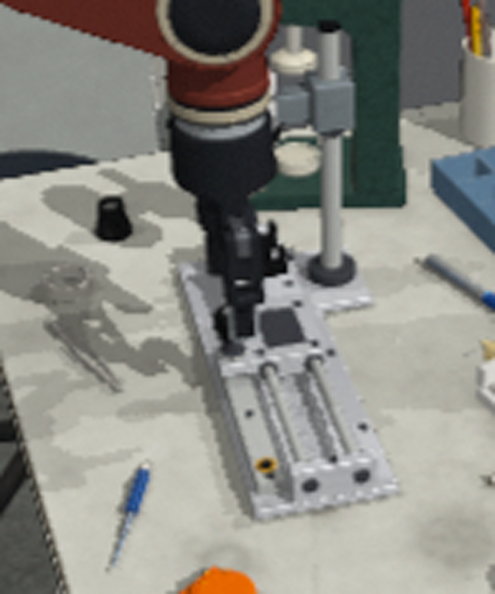

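Run:
```python
from cloud import *
P,d=cloud("w3",0)
m=(d>0)&(np.hypot(P[...,0]-484,P[...,1]+40)<22)&(P[...,2]>78)&(P[...,2]<86)
T=P[m];print((T.min(0)+T.max(0))/2,T.mean(0),np.ptp(T,axis=0),np.median(T[:,2]),state()["position"])
```

```text
[480.58360384 -39.86302452  80.01627855] [479.67862216 -39.81936486  79.84109064] [25.13019367 24.44163935  4.01846801] 79.89966581925927 [482.30826331 -40.82750905  78.4619809 ]
```

Request:
apply_moves([
  {"tx":0,"ty":0,"tz":0,"twist":0,"grip":-1},
  {"tx":0,"ty":0,"tz":0,"twist":0,"grip":-1},
  {"tx":0,"ty":0,"tz":0,"twist":0,"grip":-1},
  {"tx":0,"ty":0,"tz":0,"twist":0,"grip":-1},
  {"tx":0,"ty":0,"tz":0,"twist":0,"grip":-1},
  {"tx":0,"ty":0,"tz":0,"twist":0,"grip":-1},
  {"tx":0,"ty":0,"tz":0,"twist":0,"grip":-1},
  {"tx":0,"ty":0,"tz":0,"twist":0,"grip":-1},
], grip_force=60)

```text
time: 6.28
position: [481.5, -40.6, 77.6]
orientation: [3.142, -0.0, 1.475]
ft_force: [-2.7, 1.3, 5.5]
opening: 0.265
```

Request:
apply_moves([
  {"tx":0,"ty":0,"tz":0.02,"twist":0,"grip":-1},
  {"tx":0,"ty":0,"tz":0.042,"twist":0,"grip":-1},
  {"tx":0,"ty":0,"tz":0.042,"twist":0,"grip":-1},
  {"tx":0,"ty":0,"tz":0.042,"twist":0,"grip":-1},
])

```text
time: 6.78
position: [481.2, -40.5, 89.3]
orientation: [-3.141, -0.0, 1.475]
ft_force: [5.0, -0.1, -7.7]
opening: 0.263
```

```bash
python3 look.py w4 knob
python3 - <<'E'
from h import *
im,d=get_image("side");cv2.imwrite("pics/d4.png",cv2.resize(im[200:260,210:290],None,fx=8,fy=8,interpolation=cv2.INTER_CUBIC))
E
```

```text
6.825 [481.2 -40.5  89.2] [-3.141 -0.     1.475] [ 3.7  0.6 -8. ] 0.26 [-0.24 -0.15  2.07  0.    1.23 -1.71]
knob 0.96 283.4 271.0 [490.  -39.7  64. ] depth [473.9 -38.4  92.3]
knob 0.66 458.0 297.5 [527.  76.  64.] depth [536.7  84.1  51.8]
```

View pics/w4b.png

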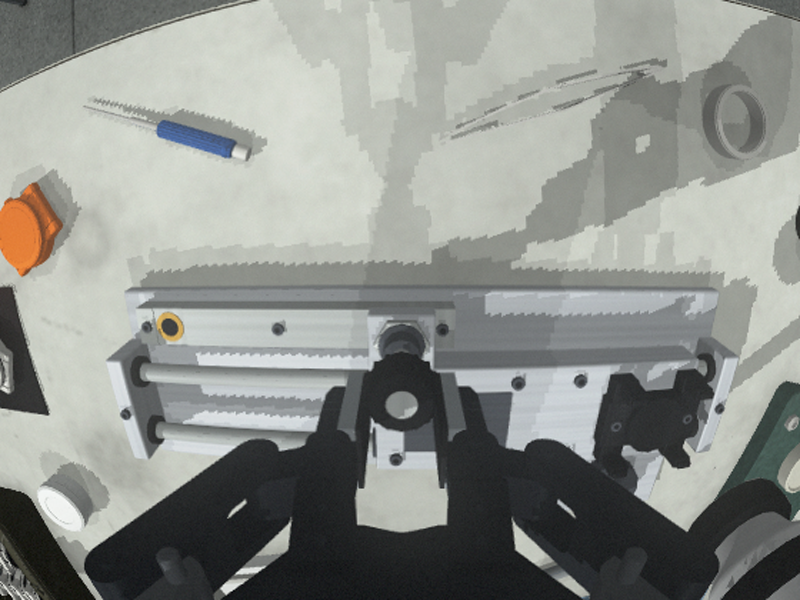

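View pics/d4.png

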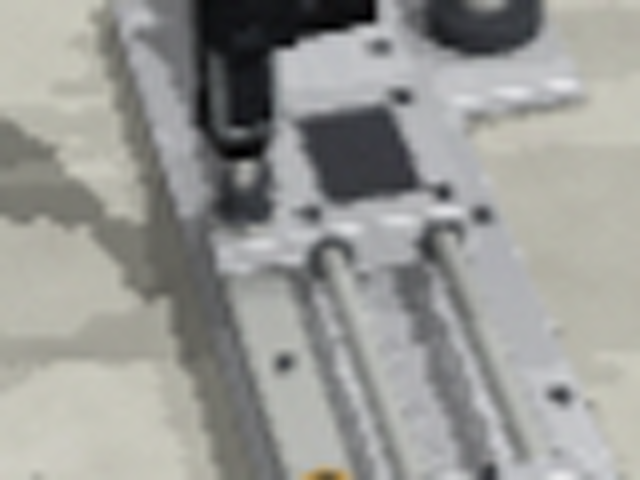

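Request:
apply_moves([
  {"tx":-0.001,"ty":-0.01,"tz":0.004,"twist":0,"grip":-1},
  {"tx":-0.007,"ty":-0.07,"tz":0.004,"twist":0,"grip":-1},
  {"tx":-0.015,"ty":-0.16,"tz":0.004,"twist":0,"grip":-1},
  {"tx":-0.024,"ty":-0.25,"tz":0.004,"twist":0,"grip":-1},
  {"tx":-0.031,"ty":-0.33,"tz":0.004,"twist":0,"grip":-1},
  {"tx":-0.036,"ty":-0.38,"tz":0.004,"twist":0,"grip":-1},
  {"tx":-0.037,"ty":-0.398,"tz":0.004,"twist":0,"grip":-1},
  {"tx":-0.037,"ty":-0.398,"tz":0.004,"twist":0,"grip":-1},
  {"tx":-0.037,"ty":-0.398,"tz":0.004,"twist":0,"grip":-1},
])

```text
time: 8.05
position: [470.0, -159.8, 90.8]
orientation: [-3.141, 0.001, 1.476]
ft_force: [2.3, -2.1, -8.6]
opening: 0.265
```

```bash
python3 look.py w5 knob,nest
```

```text
8.1 [ 470.  -159.8   90.8] [-3.141  0.     1.476] [ 2.  -1.9 -9. ] 0.264 [-0.48 -0.12  2.03 -0.    1.23 -1.95]
knob 0.57 282.5 271.1 [ 479.6 -159.5   64. ] depth [ 463.1 -158.1   93. ]
nest 0.77 458.3 295.6 [524.7 -34.3  52. ] depth [524.9 -34.2  51.7]
```

View pics/w5b.png

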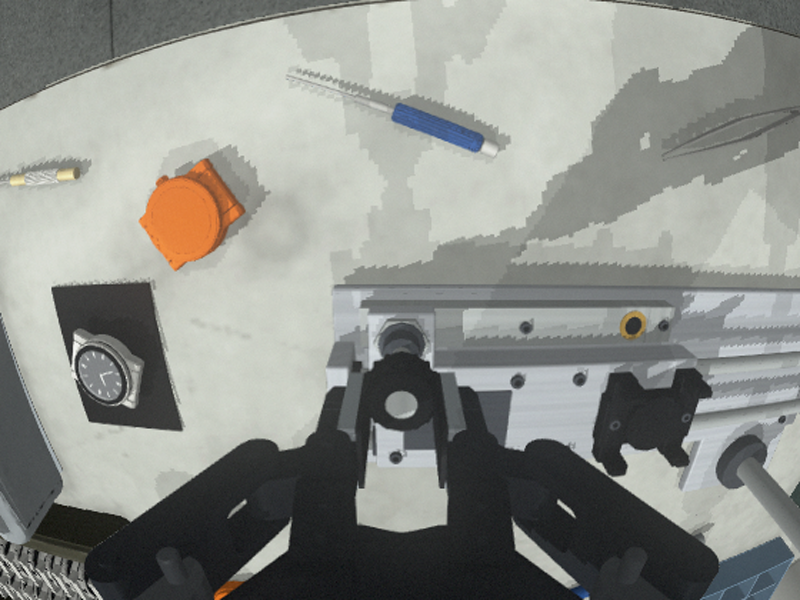

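Request:
apply_moves([
  {"tx":0,"ty":0,"tz":-0.015,"twist":0,"grip":-1},
  {"tx":0,"ty":0,"tz":-0.03,"twist":0,"grip":-1},
  {"tx":0,"ty":0,"tz":-0.044,"twist":0,"grip":-1},
  {"tx":0,"ty":0,"tz":-0.044,"twist":0,"grip":-1},
  {"tx":0,"ty":0,"tz":-0.044,"twist":0,"grip":-1},
])

```text
time: 8.82
position: [470.1, -159.8, 77.7]
orientation: [-3.141, -0.0, 1.475]
ft_force: [-1.9, -0.7, -4.4]
opening: 0.266
```

Request:
apply_moves([
  {"tx":0,"ty":0,"tz":0,"twist":0,"grip":1},
  {"tx":0,"ty":0,"tz":0,"twist":0,"grip":1},
  {"tx":0,"ty":0,"tz":0,"twist":0,"grip":1},
  {"tx":0,"ty":0,"tz":0,"twist":0,"grip":1},
  {"tx":0,"ty":0,"tz":0,"twist":0,"grip":1},
  {"tx":0,"ty":0,"tz":0.1,"twist":0,"grip":1},
  {"tx":0,"ty":0,"tz":0.25,"twist":0,"grip":1},
  {"tx":0,"ty":0,"tz":0.38,"twist":0,"grip":1},
  {"tx":0,"ty":0,"tz":0.38,"twist":0,"grip":1},
])

```text
time: 9.95
position: [472.5, -161.1, 196.2]
orientation: [3.134, 0.003, 1.475]
ft_force: [1.1, 0.1, -0.1]
opening: 1.004
```

```bash
python3 look.py w6 knob,nest,watch_centre,watch_crown
python3 - <<'E'
from cloud import *
P,d=cloud("w6",0)
m=(d>0)&(np.hypot(P[...,0]-470,P[...,1]+160)<22)&(P[...,2]>70)&(P[...,2]<98)
T=P[m];zm=np.median(T[:,2]);T=T[abs(T[:,2]-zm)<2];print((T.min(0)+T.max(0))/2,T.mean(0),np.ptp(T,axis=0),zm)
E
```

```text
10.0 [ 471.2 -160.5  193.6] [3.138e+00 1.000e-03 1.475e+00] [-0.  -0.9 -1.3] 1.001 [-0.48 -0.23  1.95 -0.    1.42 -1.95]
knob 0.88 282.6 199.1 [ 467.5 -158.1   64. ] depth [ 464.  -157.8   75.3]
nest 0.88 412.0 236.0 [519.2 -34.9  52. ] depth [521.8 -32.7  46.6]
watch_centre 0.89 119.2 217.1 [ 484.7 -345.7    9. ] depth [ 483.6 -343.7   12.4]
watch_centre 0.84 175.0 132.9 [ 401.8 -260.     9. ] depth [ 401.6 -258.9   12.3]
watch_centre 0.78 187.6 358.9 [ 699.2 -311.7    9. ] depth [ 450.5 -184.6  262.1]
watch_crown 0.8 196.8 368.7 [ 718.9 -303.1    9. ] depth [ 450.5 -180.9  265.8]
watch_crown 0.71 161.5 112.3 [ 378.5 -271.3    9. ] depth [ 378.4 -273.3    3.8]
watch_crown 0.62 115.6 231.3 [ 501.2 -355.6    9. ] depth [ 506.8 -365.4   -6.3]
[ 464.93728599 -157.80937493   73.44287424] [ 464.33581357 -157.62660958   73.45448906] [24.79447838 24.6858588   3.95281387] 73.46089561658927
```

View pics/w6b.png

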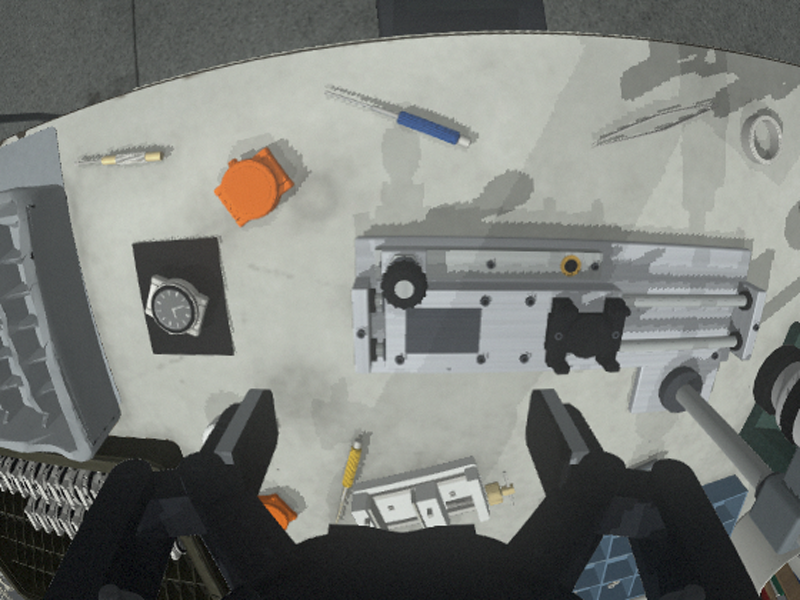

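```bash
cat > kn.py <<'E'
import sys
from cloud import *
n,x,y=sys.argv[1],float(sys.argv[2]),float(sys.argv[3])
P,d=cloud(n,0)
m=(d>0)&(np.hypot(P[...,0]-x,P[...,1]-y)<22)&(P[...,2]>68)&(P[...,2]<98)
T=P[m];zm=np.median(T[:,2]);T=T[abs(T[:,2]-zm)<2];print("knobtop",(T.min(0)+T.max(0))/2,zm)
for q in [(0,-30,"bench")]:
    m=(d>0)&(np.hypot(P[...,0]-(x-60),P[...,1]-y)<15);print("bench z",np.median(P[m][:,2]))
E
python3 look.py w7 nest,watch_centre,watch_crown,load_hole; python3 kn.py w7 470 -160
```

```text
10.25 [ 469.4 -159.6  189.9] [-3.139e+00 -1.000e-03  1.475e+00] [ 0.4 -0.3 -0.7] 0.999 [-0.48 -0.23  1.95 -0.    1.42 -1.95]
nest 0.94 411.8 239.8 [522.9 -34.9  52. ] depth [522.7 -35.1  52.4]
watch_centre 0.79 170.0 140.2 [ 408.9 -266.9    9. ] depth [ 408.3 -263.9   17.4]
watch_centre 0.76 117.7 221.5 [ 490.3 -349.8    9. ] depth [ 486.6 -342.7   20.5]
watch_centre 0.45 184.8 366.9 [ 717.  -321.2    9. ] depth [ 450.8 -184.8  265.8]
watch_crown 0.84 159.8 119.2 [ 386.  -274.9    9. ] depth [ 386.  -273.8   11.9]
watch_crown 0.77 116.1 236.9 [ 509.4 -358.1    9. ] depth [ 504.5 -349.9   21.8]
watch_crown 0.6 195.3 376.0 [ 737.2 -310.5    9. ] depth [ 450.2 -180.6  270.2]
load_hole 0.61 278.9 190.0 [ 469.5 -161.5   24. ] depth [ 462.8 -160.7   48.4]
knobtop [ 469.83030573 -160.26696337   80.76636281] 80.78704483799658
bench z 0.678144999633929
```

Request:
apply_moves([
  {"tx":0.06,"ty":-0.62,"tz":0,"twist":-1,"grip":1},
  {"tx":0.06,"ty":-0.62,"tz":0,"twist":-1,"grip":1},
  {"tx":0.06,"ty":-0.62,"tz":0,"twist":-1,"grip":1},
  {"tx":0.06,"ty":-0.62,"tz":0,"twist":-1,"grip":1},
  {"tx":0.06,"ty":-0.62,"tz":0,"twist":-1,"grip":1},
  {"tx":0.06,"ty":-0.62,"tz":0,"twist":-1,"grip":1},
])

```text
time: 11.2
position: [488.1, -346.2, 191.2]
orientation: [-3.141, 0.0, 0.424]
ft_force: [0.7, 0.6, -0.1]
opening: 0.996
```

Request:
apply_moves([
  {"tx":0,"ty":0,"tz":-0.2,"twist":-0.79,"grip":1},
  {"tx":0,"ty":0,"tz":-0.2,"twist":-0.79,"grip":1},
  {"tx":0,"ty":0,"tz":-0.2,"twist":-0.79,"grip":1},
  {"tx":0,"ty":0,"tz":-0.2,"twist":-0.79,"grip":1},
  {"tx":0,"ty":0,"tz":-0.2,"twist":-0.79,"grip":1},
  {"tx":0,"ty":0,"tz":-0.2,"twist":-0.79,"grip":1},
  {"tx":0,"ty":0,"tz":-0.2,"twist":-0.79,"grip":1},
  {"tx":0,"ty":0,"tz":-0.2,"twist":-0.79,"grip":1},
])

```text
time: 12.2
position: [488.3, -346.0, 131.7]
orientation: [-3.142, 0.0, -0.399]
ft_force: [0.5, 0.5, -0.6]
opening: 1.004
```

```bash
python3 look.py w8 watch_centre,watch_crown
python3 - <<'E'
import cv2
im=cv2.imread("pics/w8.png");cv2.imwrite("pics/w8c.png",cv2.resize(im[140:280,200:360],None,fx=5,fy=4.2,interpolation=cv2.INTER_CUBIC)[:600])
E
```

```text
12.25 [ 488.3 -346.   131.8] [-3.142  0.    -0.399] [ 0.5 -0.2 -1.1] 1.002 [-0.74  0.08  1.77 -0.    1.3  -0.34]
watch_centre 0.91 499.0 87.2 [ 716.6 -318.8    9. ] depth [ 709.7 -317.    18.2]
watch_centre 0.78 541.3 35.3 [ 795.3 -282.3    9. ] depth [ 786.4 -281.8   17.5]
watch_centre 0.62 151.6 155.7 [ 403.7 -262.8    9. ] depth [ 407.8 -263.    18. ]
watch_crown 0.95 139.2 180.1 [ 382.3 -276.7    9. ] depth [ 3.776e+02 -2.770e+02  2.000e-01]
watch_crown 0.72 510.1 72.7 [ 735.4 -309.2    9. ] depth [ 729.3 -308.    16.5]
watch_crown 0.61 550.3 24.1 [ 815.9 -273.1    9. ] depth [ 807.6 -273.    16.3]
```

View pics/w8b.png

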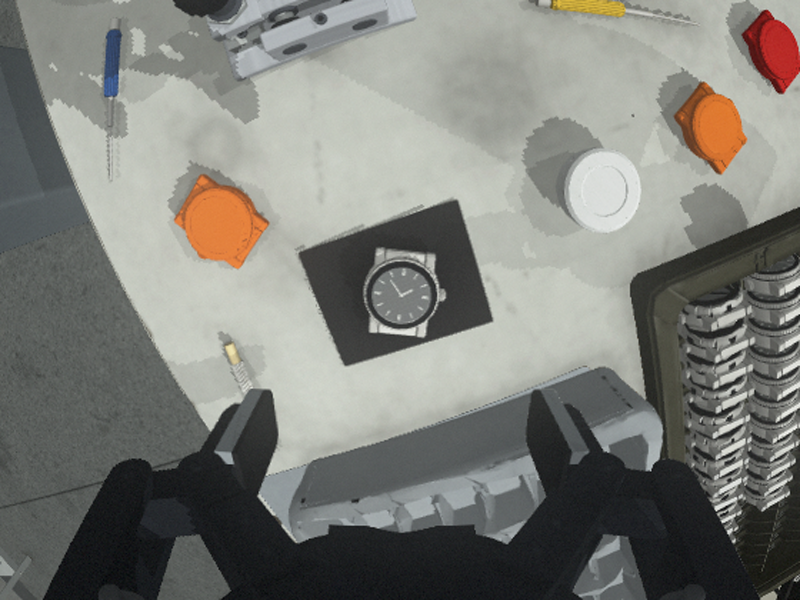

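Run:
```python
from cloud import *
P,d=cloud("w8",0)
m=(d>0)&(np.hypot(P[...,0]-488,P[...,1]+346)<34)
zb=np.median(P[m&(P[...,2]<5)][:,2]);print("pad z",zb)
Q=P[m&(P[...,2]>6)&(P[...,2]<40)];Z=np.median(Q[Q[:,2]>15][:,2]);print(len(Q),"top",Z,np.percentile(Q,[0,50,100],axis=0).round(1))
pts=(Q[:,:2]*10).astype(np.float32)
T=Q[Q[:,2]>Z-2.5][:,:2];h=cv2.convexHull((T*10).astype(np.float32));c,r=cv2.minEnclosingCircle(h);print("bezel circle",np.array(c)/10,r/10)
(cc,sz,a)=cv2.minAreaRect(pts);print("rect",np.array(cc)/10,np.array(sz)/10,a)
# image-based: pixel pts -> z planes
s=1/1.42857
for z in (zb+17.5,zb+9): print("centre at z",z,onz("wrist",280,204,z).round(1))
for n,u,v in [("crown",308.5,206.7)]: print(n,onz("wrist",u,v,zb+9).round(1))
# tray heights
for r in (40,60,80,100,120):
    m2=(d>0)&(P[...,2]<150)&(abs(np.hypot(P[...,0]-488,P[...,1]+346)-r)<10)&(P[...,1]<-346);print(r,P[m2][:,2].max().round(1) if m2.any() else None)
im=cv2.imread("pics/w8.png");cv2.imwrite("pics/w8c.png",cv2.resize(im[160:250,220:340],None,fx=6.5,fy=6.5,interpolation=cv2.INTER_CUBIC))
```

```text
pad z 2.1330491748907434
2776 top 19.173417121839904 [[ 460.6 -377.     6.8]
 [ 489.  -342.8   18.9]
 [ 514.8 -315.3   21.4]]
bezel circle [ 488.09858398 -344.93210449] 21.925437927246094
rect [ 489.16723633 -346.84597168] [52.22078857 47.97362976] 60.32246398925781
centre at z 19.633049174890743 [ 488.9 -342.4   19.6]
centre at z 11.133049174890743 [ 487.8 -344.9   11.1]
crown [ 508.9 -356.4   11.1]
40 150.0
60 149.9
80 2.0
100 73.9
120 73.9
```

View pics/w8c.png

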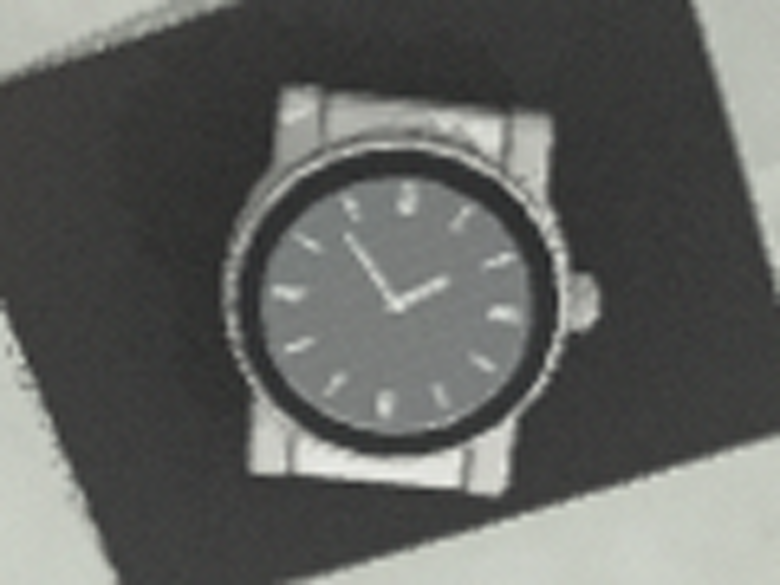

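Run:
```python
from h import *
f=lambda x,y,z:onz("wrist",220+x/6.5,160+y/6.5,z)[:2]
zt=18.5
a=f(408,197,zt);b=f(386,403,zt);print("c",(a+b)/2,"x dir",np.arctan2(*(a-b)[::-1]))
a=f(505,313,zt);b=f(290,293,zt);print("c",(a+b)/2,"crown dir",np.arctan2(*(a-b)[::-1]))
for z,pp in [(10,[(298,90),(550,115)]),(10,[(255,472),(505,492)])]:
    a,b=[f(*q,z) for q in pp];print("lug",np.arctan2(*(b-a)[::-1]),(a+b)/2,np.hypot(*(b-a)))
p=f(300,90,10)+f(550,115,10);q=f(255,472,10)+f(505,492,10);print("lug centre",(p+q)/4,np.arctan2(*(p-q)[::-1]))
# bezel edges
a=f(225,290,13);b=f(567,325,13);print("case",(a+b)/2,np.hypot(*(b-a)))
```

```text
c [ 488.74098752 -344.96926205] x dir 1.0703038420023137
c [ 488.7715332  -345.17204455] crown dir -0.4973750427359244
lug -0.5003012550670638 [ 501.1142704  -324.55838261] 31.910360191265845
lug -0.4862007111891106 [ 475.71504022 -370.11725637] 33.55031312212356
lug centre [ 488.4725284  -347.36250493] 1.0598120888865379
case [ 487.68461483 -347.3650512 ] 44.13537588319955
```

Request:
apply_moves([
  {"tx":0.006,"ty":-0.001,"tz":-0.1,"twist":-0.095,"grip":1},
  {"tx":0.006,"ty":-0.001,"tz":-0.2,"twist":-0.095,"grip":1},
  {"tx":0.006,"ty":-0.001,"tz":-0.22,"twist":-0.095,"grip":1},
  {"tx":0.006,"ty":-0.001,"tz":-0.22,"twist":-0.095,"grip":1},
  {"tx":0.006,"ty":-0.001,"tz":-0.22,"twist":-0.095,"grip":1},
])

```text
time: 12.98
position: [491.0, -347.1, 67.5]
orientation: [3.141, -0.003, -0.499]
ft_force: [0.3, -0.3, 0.0]
opening: 0.998
```

```bash
python3 look.py w9 watch_centre,watch_crown
python3 - <<'E'
from cloud import *
P,d=cloud("w9",0)
m=(d>0)&(np.hypot(P[...,0]-488,P[...,1]+346)<34)
zb=np.median(P[m&(P[...,2]<5)][:,2]);print("pad z",zb)
Q=P[m&(P[...,2]>6)&(P[...,2]<40)];Z=np.median(Q[Q[:,2]>15][:,2]);print("top",Z)
T=Q[Q[:,2]>Z-1.5][:,:2];h=cv2.convexHull((T*10).astype(np.float32));c,r=cv2.minEnclosingCircle(h);print("bezel circle",np.array(c)/10,r/10,T.mean(0))
im=cv2.imread("pics/w9.png");cv2.imwrite("pics/w9c.png",cv2.resize(im[200:340,200:360],None,fx=5,fy=4.2,interpolation=cv2.INTER_CUBIC))
E
```

```text
13.025 [ 491.  -347.1   67.6] [ 3.141e+00 -3.000e-03 -4.990e-01] [ 0.4 -0.8 -0.3] 1.002 [-0.74  0.16  1.8  -0.    1.18 -0.24]
watch_centre 0.93 531.8 63.3 [ 714.4 -320.4    9. ] depth [ 706.8 -318.5   17.1]
watch_centre 0.89 272.2 234.4 [ 485.9 -344.3    9. ] depth [ 488.3 -340.4   19.6]
watch_centre 0.78 113.9 187.8 [ 406.6 -263.3    9. ] depth [ 412.4 -263.7   18.1]
watch_crown 0.67 309.9 235.9 [ 507. -357.    9.] depth [ 508.1 -353.2   17.8]
watch_crown 0.64 100.8 215.1 [ 384.1 -273.6    9. ] depth [ 389.8 -273.5   16.5]
watch_crown 0.56 541.5 42.4 [ 733. -309.    9.] depth [ 724.4 -307.4   17.4]
pad z 1.71478130844946
top 18.785754726331845
bezel circle [ 488.09506836 -344.32583008] 21.782650756835938 [ 488.70233921 -343.53452244]
```

View pics/w9b.png

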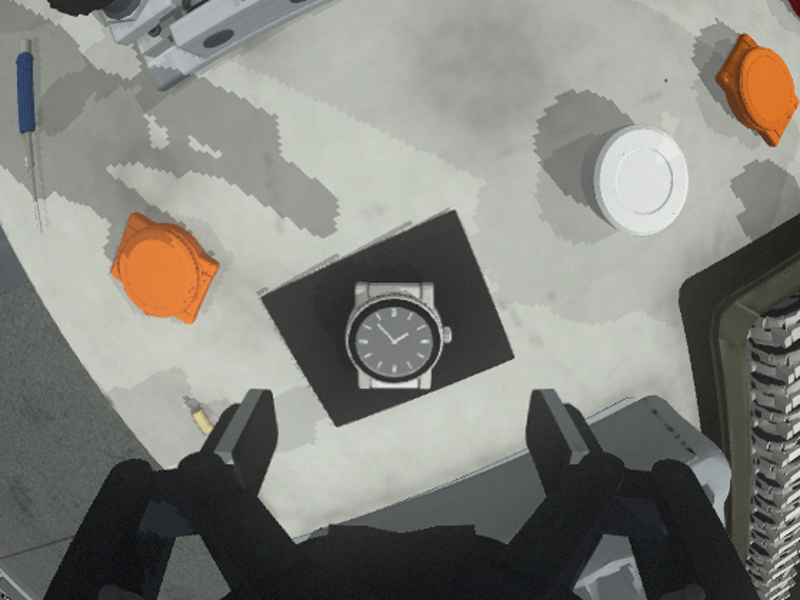

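Run:
```python
from h import *
f=lambda x,y,z:onz("wrist",x*.7,y*.7,z)[:2]
print(state()["position"],state()["orientation"][2])
print("dial c",f(395,341,19),f(395,341,18))
print("lug mid z10",(f(355,284,10)+f(434,284,10)+f(357,386,10)+f(431,386,10))/4)
a=f(395,316,19);b=f(396,367,19);print("xdir",np.arctan2(*(a-b)[::-1]))
c=f(446,335,10);print("crown",c)
```

```text
[ 490.77209316 -346.89781338   67.18983915] -0.49853785195894895
dial c [ 489.03313966 -344.26701712] [ 488.80751482 -344.65425921]
lug mid z10 [ 487.51243214 -346.04219006]
xdir 1.084533994044208
crown [ 508.92429103 -356.37150078]
```

Request:
apply_moves([
  {"tx":0,"ty":0.001,"tz":-0.07,"twist":0,"grip":1},
  {"tx":0,"ty":0.001,"tz":-0.128,"twist":0,"grip":1},
  {"tx":0,"ty":0.001,"tz":-0.128,"twist":0,"grip":1},
  {"tx":0,"ty":0.001,"tz":-0.128,"twist":0,"grip":1},
  {"tx":0,"ty":0.001,"tz":-0.128,"twist":0,"grip":1},
  {"tx":0,"ty":0.001,"tz":-0.128,"twist":0,"grip":0.3},
  {"tx":0,"ty":0.001,"tz":-0.128,"twist":0,"grip":-1},
  {"tx":0,"ty":0.001,"tz":-0.128,"twist":0,"grip":-1},
  {"tx":0,"ty":0.001,"tz":-0.128,"twist":0,"grip":-1},
  {"tx":0,"ty":0.001,"tz":-0.128,"twist":0,"grip":-1},
  {"tx":0,"ty":0.001,"tz":-0.128,"twist":0,"grip":-1},
  {"tx":0,"ty":0.001,"tz":-0.128,"twist":0,"grip":-1},
], grip_force=40)

```text
time: 14.62
position: [490.1, -346.0, 27.4]
orientation: [-3.142, 0.0, -0.499]
ft_force: [0.2, 0.5, -0.3]
opening: 0.004
```

```bash
python3 look.py w10
```

```text
14.675 [ 490.1 -346.    27.4] [-3.142  0.    -0.499] [ 0.5 -0.  -0.2] 0.001 [-0.74  0.21  1.81  0.    1.12 -0.24]
```

View pics/w10b.png

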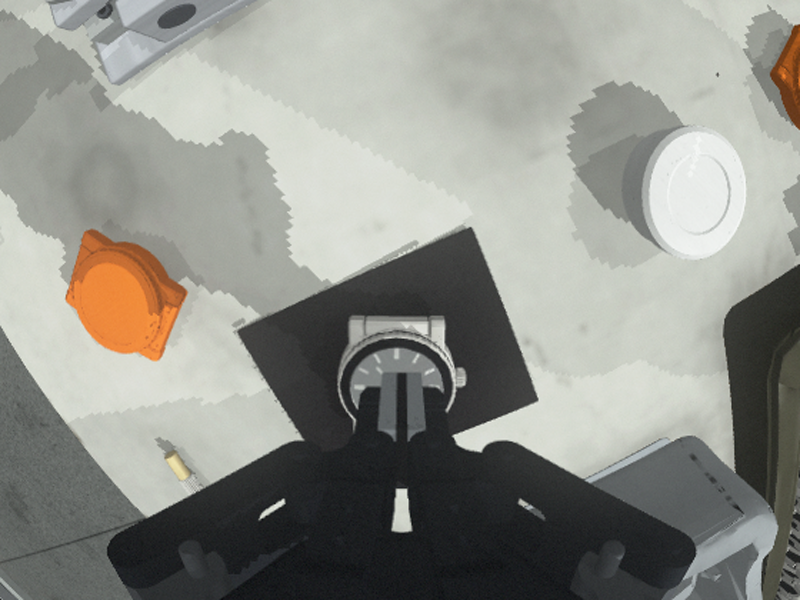

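```bash
python3 - <<'E'
from cloud import *
for z in (2.4,9,19,27,33): print(z,np.array(proj("wrist",(490.1,-346,z)))/.7)
P,d=cloud("w10",0)
for u,v in [(395,350),(400,365),(385,385),(390,400),(417,385),(417,400),(460,378)]: print(u,v,P[int(v*.7),int(u*.7)].round(1))
E
python3 - <<'E'
import sys;sys.path.insert(0,'.')
from h import *
im,d=get_image("side");cv2.imwrite("pics/d10.png",cv2.resize(im[250:350,220:340],None,fx=6,fy=6,interpolation=cv2.INTER_CUBIC))
E
```

```text
2.4 [401.62232858 368.49094327]
9 [401.63254918 376.4611864 ]
19 [401.64918122 389.57901324]
27 [401.66357258 401.08317138]
33 [401.67505488 410.36837201]
395 350 [ 495.8 -330.1   19.5]
400 365 [ 494.6 -336.5   19.5]
385 385 [ 490.5 -333.6   34.7]
390 400 [ 492.2 -334.8   44. ]
417 385 [ 499.3 -338.5   34.6]
417 400 [ 499.2 -338.2   44.7]
460 378 [ 509.9 -355.4   12.1]
```

View pics/d10.png

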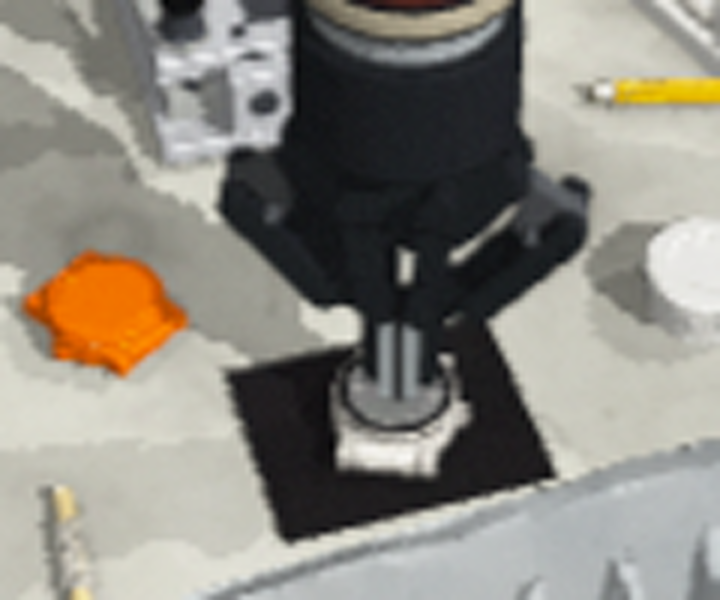

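Run:
```python
from cloud import *
P,d=cloud("w10",0)
for u in (385,393,411,418):
    print(u,[(r,P[int(r*.7),int(u*.7)].round(0).tolist()) for r in range(364,450,7)])
y=np.array([np.sin(-.4985),-np.cos(-.4985)])
for k in (0,-11): 
    for z in (2.4,10,20,30): 
        q=np.array([490.1,-346])+k*y; print(k,z,np.array(proj("wrist",(*q,z)))/.7)
```

```text
385 [(364, [490.0, -333.0, 20.0]), (371, [489.0, -335.0, 20.0]), (378, [490.0, -334.0, 29.0]), (385, [490.0, -334.0, 35.0]), (392, [491.0, -334.0, 40.0]), (399, [491.0, -334.0, 44.0]), (406, [491.0, -334.0, 47.0]), (413, [491.0, -334.0, 52.0]), (420, [491.0, -334.0, 55.0]), (427, [491.0, -334.0, 58.0]), (434, [492.0, -333.0, 64.0]), (441, [492.0, -333.0, 66.0]), (448, [492.0, -333.0, 70.0])]
393 [(364, [493.0, -335.0, 19.0]), (371, [491.0, -337.0, 19.0]), (378, [493.0, -334.0, 31.0]), (385, [493.0, -335.0, 35.0]), (392, [493.0, -335.0, 39.0]), (399, [493.0, -335.0, 43.0]), (406, [493.0, -335.0, 48.0]), (413, [493.0, -335.0, 52.0]), (420, [493.0, -335.0, 55.0]), (427, [493.0, -335.0, 58.0]), (434, [493.0, -336.0, 60.0]), (441, [492.0, -338.0, 60.0]), (448, [493.0, -336.0, 67.0])]
411 [(364, [498.0, -337.0, 20.0]), (371, [497.0, -340.0, 20.0]), (378, [498.0, -337.0, 30.0]), (385, [498.0, -337.0, 35.0]), (392, [498.0, -337.0, 40.0]), (399, [498.0, -337.0, 45.0]), (406, [498.0, -337.0, 48.0]), (413, [498.0, -337.0, 53.0]), (420, [497.0, -337.0, 55.0]), (427, [498.0, -337.0, 59.0]), (434, [497.0, -338.0, 61.0]), (441, [498.0, -337.0, 66.0]), (448, [498.0, -336.0, 69.0])]
418 [(364, [500.0, -339.0, 19.0]), (371, [499.0, -342.0, 19.0]), (378, [500.0, -339.0, 30.0]), (385, [500.0, -338.0, 35.0]), (392, [500.0, -339.0, 39.0]), (399, [499.0, -339.0, 43.0]), (406, [499.0, -339.0, 47.0]), (413, [499.0, -338.0, 52.0]), (420, [499.0, -339.0, 55.0]), (427, [499.0, -339.0, 58.0]), (434, [500.0, -337.0, 64.0]), (441, [499.0, -337.0, 66.0]), (448, [499.0, -337.0, 69.0])]
0 2.4 [401.61613267 368.4859139 ]
0 10 [401.62782689 377.70923997]
0 20 [401.64442545 390.95969401]
0 30 [401.66254313 405.64547514]
-11 2.4 [401.5988274  343.09362141]
-11 10 [401.61050651 351.57468867]
-11 20 [401.62719778 363.82302344]
-11 30 [401.64557738 377.49056881]
```

Run:
```python
from cloud import *
for n in ("w9","w10"):
    P,d=cloud(n,0);P=P-np.array([490.1,-346,27.4])
    # to tool frame
    c,s=np.cos(-.4985),np.sin(-.4985)
    X=P[...,0]*c+P[...,1]*s; Y=P[...,0]*s-P[...,1]*c; Z=-P[...,2]
    m=(d>0)&(d<190)&(abs(Y)<25)&(abs(X)<60)&(Z>-60)
    print(n,m.sum(),"max ahead of TCP",np.percentile(Z[m],[90,99,99.8,100]))
    for zz in range(-40,30,6):
        k=m&(abs(Z-zz)<3)
        if k.sum()>5: print(zz,k.sum(),X[k].min().round(1),X[k].max().round(1),Y[k].min().round(1),Y[k].max().round(1))
```

```text
w9 6748 max ahead of TCP [-17.50621019 -10.12985491  -8.6285706   -7.74446472]
-40 845 -56.7 56.2 -12.4 10.9
-34 861 -56.7 56.7 -12.3 11.6
-28 785 -56.5 56.3 -12.0 11.5
-22 703 -56.8 56.2 -12.0 11.1
-16 578 -55.9 55.3 -12.0 11.3
-10 260 -49.4 49.3 -11.5 11.0
w10 25742 max ahead of TCP [25.98057885 28.27527988 28.73427935 29.72263141]
-40 1266 -31.6 30.7 -14.8 11.6
-34 651 -17.1 16.6 -13.4 10.7
-28 375 -13.9 13.3 -12.2 -6.3
-22 476 -13.8 13.4 -12.0 -6.1
-16 427 -13.7 13.6 -11.9 -6.0
-10 411 -13.8 13.5 -12.2 -6.1
-4 279 -13.6 13.1 -12.0 -6.3
2 63 -6.8 6.2 -11.3 -10.1
8 2603 -23.7 19.9 -22.2 13.8
14 1099 -24.1 23.6 -25.0 22.9
20 162 -36.3 24.0 -24.8 15.7
26 9864 -60.0 60.0 -25.0 25.0
```

Request:
apply_moves([
  {"tx":0,"ty":0,"tz":0.02,"twist":0,"grip":1},
  {"tx":0,"ty":0,"tz":0.02,"twist":0,"grip":1},
  {"tx":0,"ty":0,"tz":0.02,"twist":0,"grip":1},
  {"tx":0,"ty":0,"tz":0.02,"twist":0,"grip":1},
  {"tx":0,"ty":0,"tz":0.02,"twist":0,"grip":1},
  {"tx":0,"ty":0,"tz":0.02,"twist":0,"grip":1},
  {"tx":0,"ty":0,"tz":-0.03,"twist":0,"grip":1},
  {"tx":0,"ty":0,"tz":-0.055,"twist":0,"grip":1},
  {"tx":0,"ty":0,"tz":-0.073,"twist":0,"grip":1},
  {"tx":0,"ty":0,"tz":-0.073,"twist":0,"grip":1},
  {"tx":0,"ty":0,"tz":-0.073,"twist":0,"grip":1},
])

```text
time: 16.1
position: [490.3, -346.2, 5.7]
orientation: [3.141, -0.0, -0.499]
ft_force: [-0.2, 1.0, 0.9]
opening: 0.997
```

```bash
python3 look.py w11
```

```text
16.15 [ 490.4 -346.3    5.9] [ 3.141e+00 -1.000e-03 -4.990e-01] [ 0.  -0.2  0.7] 1.002 [-0.74  0.24  1.82  0.    1.08 -0.24]
```

View pics/w11b.png

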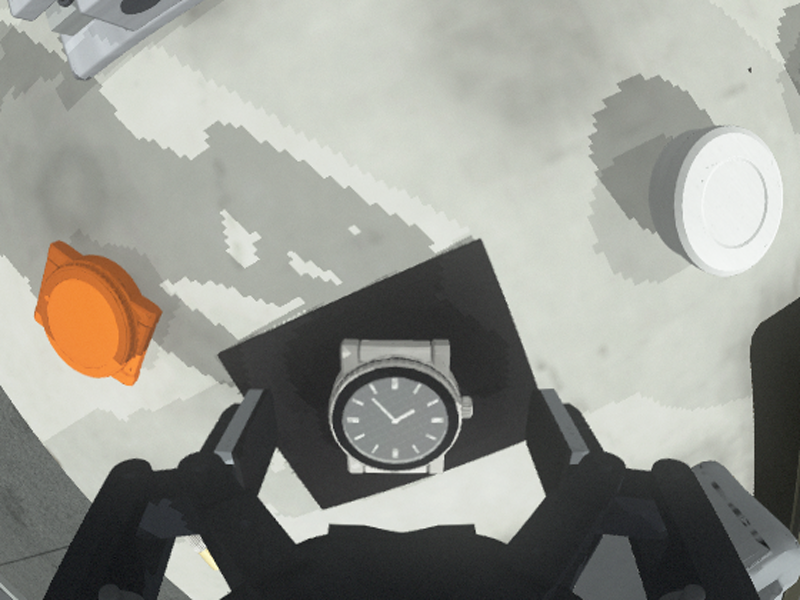

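Run:
```python
from h import *
f=lambda x,y,z:onz("wrist",x*.7,y*.7,z)[:2]
print("dial c",f(396,420,19),state()["position"])
print("bezel",(f(331,415,17)+f(463,415,17))/2)
```

```text
dial c [ 489.30895838 -344.41260033] [ 490.41409916 -346.25644963    5.93805347]
bezel [ 489.70736898 -344.26314282]
```

Request:
apply_moves([
  {"tx":0,"ty":0,"tz":0,"twist":0,"grip":0.3},
  {"tx":0,"ty":0,"tz":0,"twist":0,"grip":-1},
  {"tx":0,"ty":0,"tz":0,"twist":0,"grip":-1},
  {"tx":0,"ty":0,"tz":0,"twist":0,"grip":-1},
  {"tx":0,"ty":0,"tz":0,"twist":0,"grip":-1},
  {"tx":0,"ty":0,"tz":0,"twist":0,"grip":-1},
])

```text
time: 16.9
position: [490.5, -346.3, 6.0]
orientation: [3.141, -0.001, -0.499]
ft_force: [-0.1, 0.0, 4.0]
opening: 0.503
```

```bash
python3 look.py w12
```

```text
16.95 [ 490.5 -346.4    6. ] [ 3.141e+00 -1.000e-03 -4.990e-01] [ 0.2 -0.5  5. ] 0.505 [-0.74  0.24  1.82  0.    1.08 -0.24]
```

View pics/w12b.png

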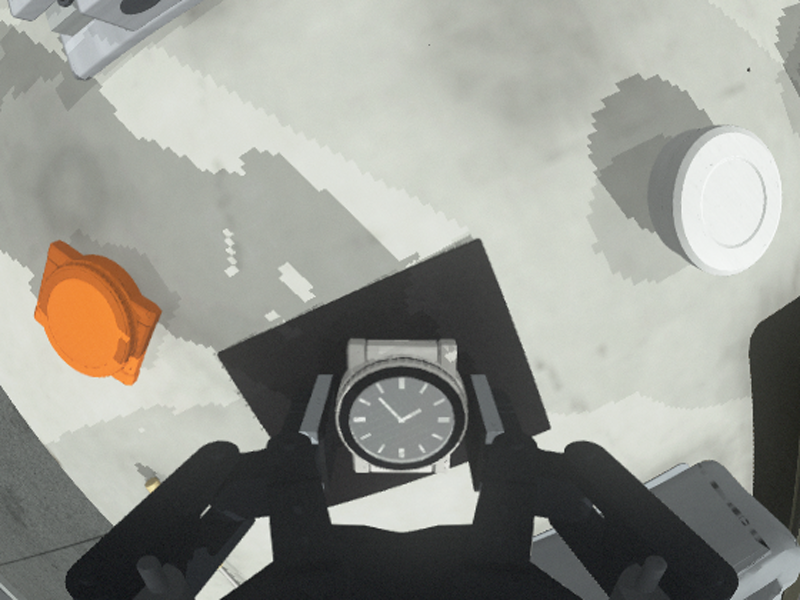

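Request:
apply_moves([
  {"tx":0,"ty":0,"tz":0.02,"twist":0,"grip":-1},
  {"tx":0,"ty":0,"tz":0.1,"twist":0,"grip":-1},
  {"tx":0,"ty":0,"tz":0.25,"twist":0,"grip":-1},
  {"tx":0,"ty":0,"tz":0.35,"twist":0,"grip":-1},
  {"tx":0,"ty":0,"tz":0.4,"twist":0,"grip":-1},
  {"tx":0,"ty":0,"tz":0.4,"twist":0,"grip":-1},
  {"tx":0,"ty":0,"tz":0.4,"twist":0,"grip":-1},
])

```text
time: 17.82
position: [489.2, -345.2, 123.5]
orientation: [-3.141, 0.003, -0.499]
ft_force: [-0.0, 0.3, -0.9]
opening: 0.504
```

```bash
python3 look.py w13 watch_centre,watch_crown
```

```text
17.875 [ 489.1 -345.1  123.3] [-3.141  0.004 -0.499] [-0.   0.9 -1.2] 0.505 [-0.74  0.09  1.77  0.    1.29 -0.24]
watch_centre 0.96 281.4 286.5 [ 452.8 -411.8    9. ] depth [ 491.9 -340.5  136.8]
watch_centre 0.77 146.7 171.9 [ 404.9 -263.4    9. ] depth [ 409.1 -263.6   17.6]
watch_centre 0.69 495.3 65.1 [ 717.1 -318.7    9. ] depth [ 711.3 -317.3   16.8]
watch_crown 0.91 503.7 47.5 [ 735.2 -307.6    9. ] depth [ 728.2 -306.3   17.7]
watch_crown 0.69 328.1 285.0 [ 491.  -431.6    9. ] depth [ 510.7 -350.8  136.1]
watch_crown 0.66 137.2 193.5 [ 385.9 -274.5    9. ] depth [ 391.  -274.3   17.9]
```

View pics/w13b.png

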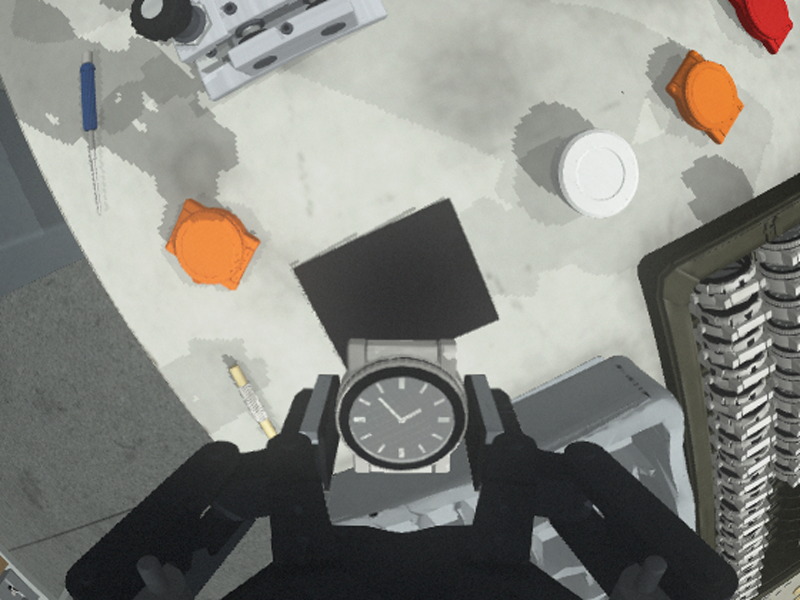

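Request:
apply_moves([
  {"tx":0.093,"ty":0.8,"tz":0.04,"twist":0.389,"grip":-1},
  {"tx":0.093,"ty":0.8,"tz":0.04,"twist":0.389,"grip":-1},
  {"tx":0.093,"ty":0.8,"tz":0.04,"twist":0.389,"grip":-1},
  {"tx":0.093,"ty":0.8,"tz":0.04,"twist":0.389,"grip":-1},
  {"tx":0.093,"ty":0.8,"tz":0.04,"twist":0.389,"grip":-1},
  {"tx":0.093,"ty":0.8,"tz":0.04,"twist":0.389,"grip":-1},
  {"tx":0.093,"ty":0.8,"tz":0.04,"twist":0.389,"grip":-1},
  {"tx":0.093,"ty":0.8,"tz":0.04,"twist":0.389,"grip":-1},
])

```text
time: 18.98
position: [517.8, -107.2, 137.3]
orientation: [3.142, 0.0, -0.093]
ft_force: [0.2, 0.2, -0.9]
opening: 0.503
```

```bash
python3 look.py w14 nest,watch_centre,watch_crown
python3 - <<'E'
from cloud import *
P,d=cloud("w14",0)
m=(d>0)&(np.hypot(P[...,0]-523,P[...,1]+35)<40)&(P[...,2]>58)&(P[...,2]<66);Q=P[m]
print(len(Q),np.median(Q[:,2]))
im=cv2.imread("pics/w14.png")
u,v=proj("wrist",(523,-35,60));u,v=int(u),int(v);print(u,v)
cv2.imwrite("pics/w14n.png",cv2.resize(im[max(0,v-60):v+60,u-70:u+70],None,fx=5,fy=5,interpolation=cv2.INTER_CUBIC));print("crop origin",u-70,max(0,v-60))
E
```

```text
19.025 [ 517.9 -107.1  137.3] [-3.142  0.    -0.093] [-0.7  0.2 -0.3] 0.505 [-0.34 -0.1   1.93 -0.    1.31 -0.25]
nest 0.84 284.2 117.2 [527.  -33.2  52. ] depth [527.  -33.1  53.1]
watch_centre 0.82 453.9 352.8 [ 717.1 -324.2    9. ] depth [ 576.4 -102.2  204.7]
watch_centre 0.74 280.3 287.7 [ 509.2 -192.6    9. ] depth [ 518.1 -101.1  152.1]
watch_centre 0.72 510.2 312.4 [ 793.2 -277.     9. ] depth [ 785.9 -270.1   16.3]
watch_crown 0.92 328.9 284.5 [ 556.3 -193.8    9. ] depth [ 540.1 -102.7  150.3]
watch_crown 0.8 524.8 304.6 [ 817.1 -270.4    9. ] depth [ 807.9 -262.6   17.4]
watch_crown 0.67 465.5 339.9 [ 729.9 -305.     9. ] depth [ 726.4 -300.1   13.6]
563 61.589947881953975
278 121
crop origin 208 61
```

View pics/w14b.png

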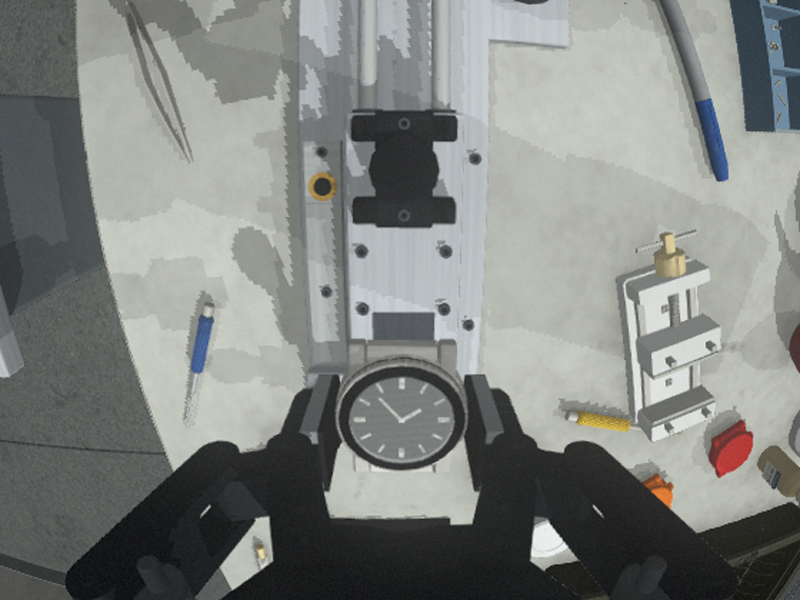

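View pics/w14n.png

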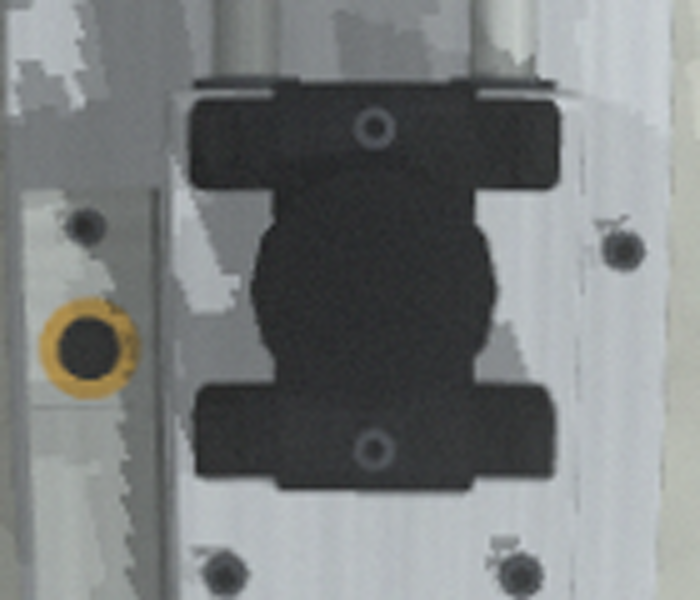

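Run:
```python
from h import *
f=lambda x,y,z:onz("wrist",208+x/5,61+y/5,z)[:2]
print("floor",f(373.5,288,52))
C=[f(190,98,62),f(560,98,62),f(193,478,62),f(556,478,62)]
for c in C: print(c)
print("post centre",sum(C)/4,"w",np.hypot(*(C[1]-C[0])),np.hypot(*(C[3]-C[2])),np.hypot(*(C[2]-C[0])))
I=[f(230,187,62),f(520,187,62),f(230,385,62),f(520,385,62)];print("inner centre",sum(I)/4)
for a,b in [(C[0],C[1]),(C[2],C[3])]: print("x dir",np.arctan2(*(b-a)[::-1]))
for a,b in [(C[2],C[0]),(C[3],C[1])]: print("y dir-90",np.arctan2(*(b-a)[::-1])-np.pi/2)
a,b=f(375,450,52),f(375,128,52);print("screws",a,b,(a+b)/2,np.arctan2(*(b-a)[::-1])-np.pi/2,np.hypot(*(b-a)))
print("insp hole",f(90,348,24))
# watch in hand
s=state();print(s["position"],s["orientation"][2])
g=lambda x,y,z:onz("wrist",x*.7,y*.7,z)[:2]
zt=s["position"][2]+13.4
print("dial c",g(402,419,zt),"12",g(402,383,zt),"6",g(402,455,zt), "9",g(360,419,zt),"3",g(444,419,zt))
im=cv2.imread("pics/w14.png");cv2.imwrite("pics/w14w.png",cv2.resize(im[230:340,220:340],None,fx=5.4,fy=5.4,interpolation=cv2.INTER_CUBIC))
```

```text
floor [525.87438114 -33.69826465]
[504.74940078  -5.84438002]
[552.07865308 -10.1792973 ]
[499.69167951 -55.95954645]
[547.73057919 -60.40481645]
post centre [526.06257814 -33.09701006] w 47.52735665837437 48.24413237456409 50.36973744716637
inner centre [526.11052105 -32.82261965]
x dir -0.09133582422311848
x dir -0.09227203366912211
y dir-90 -0.10058140947515204
y dir-90 -0.08635570660043657
screws [524.01342209 -56.10513519] [528.10407054 -11.83146957] [526.05874631 -33.96830238] -0.0921330400168563 44.46224097028063
insp hole [481.36424641 -39.74884605]
[ 517.93261769 -106.5570612   137.46432106] -0.09223761018984833
dial c [ 518.27164648 -104.81555865] 12 [519.49306734 -91.61024705] 6 [ 516.91798596 -119.46388737] 9 [ 504.9138429  -103.69273406] 3 [ 531.60989303 -106.18460902]
```

View pics/w14w.png

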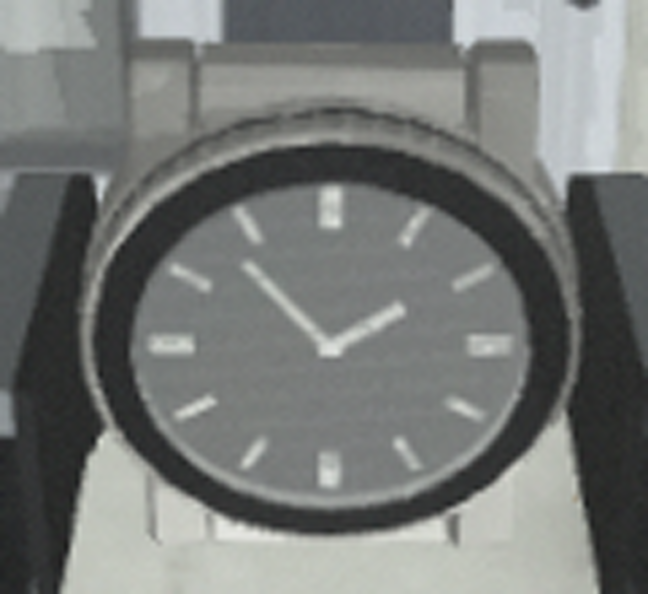

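```bash
cat > wp.py <<'E'
from h import *
# wrist camera in tool frame
s=state();K,Rc,tc=cp("wrist")
Rt=Ro.from_euler('xyz',s["orientation"]).as_matrix()
tl=Rt.T@(tc-s["position"]);Rl=Rt.T@Rc
np.savez("hand.npz",tl=tl,Rl=Rl,K=K);print(tl,Ro.from_matrix(Rl).as_euler('xyz'))
def onz2(pos,ori,u,v,z):
    Rt=Ro.from_euler('xyz',ori).as_matrix();t=np.array(pos)+Rt@tl;R=Rt@Rl
    a,b=(u-K[0,2])/K[0,0],(v-K[1,2])/K[1,1];r=np.hypot(a,b);sn=np.sin(r)/max(r,1e-9);w=R@np.array([a*sn,b*sn,np.cos(r)])
    return t+w*(z-t[2])/w[2]
E
python3 - <<'E'
from wp import *
im=cv2.imread("pics/w7.png");cv2.imwrite("pics/w7n.png",cv2.resize(im[180:280,370:450],None,fx=6,fy=6,interpolation=cv2.INTER_CUBIC))
cv2.imwrite("pics/w7h.png",cv2.resize(im[165:225,370:430],None,fx=6,fy=6,interpolation=cv2.INTER_CUBIC))
E
```

```text
[ 3.00527911e-02 -8.46977182e+01 -1.37710872e+02] [-0.33365434 -0.00055811  0.00088751]
```

View pics/w7n.png

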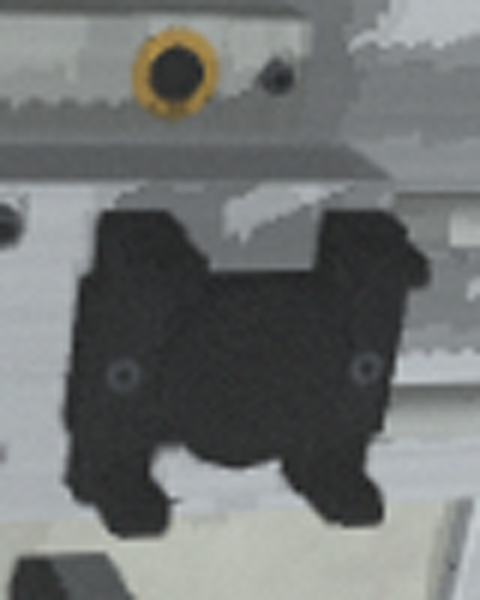

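Run:
```python
from wp import *
pos,ori=[469.4,-159.6,189.9],[-3.139,-.001,1.475]
g=lambda x,y,z:onz2(pos,ori,370+x/6,180+y/6,z)
for z in (52,56): print(z,"screw mid",(g(123,375,z)+g(367,367,z))[:2]/2,np.hypot(*(g(123,375,z)-g(367,367,z))[:2]))
print("insp",g(177,73,24))
f=lambda x,y,z:onz("wrist",208+x/5,61+y/5,z)[:2]
for z in (52,56): print("now",(f(375,450,z)+f(375,128,z))/2,np.hypot(*(f(375,450,z)-f(375,128,z))))
```

```text
[ 3.00527911e-02 -8.46977182e+01 -1.37710872e+02] [-0.33365434 -0.00055811  0.00088751]
52 screw mid [524.85226214 -35.58508532] 44.773976878785426
56 screw mid [522.83049076 -37.26808086] 44.12467864448993
insp [481.47618385 -39.7289785   24.        ]
now [526.05874631 -33.96830238] 44.46224097028063
now [526.05375156 -33.75777244] 43.66533460187338
```

Run:
```python
from wp import *
print(state()["position"]); K0=cp("wrist")
im,d=get_image("wrist");print(state()["position"],state()["orientation"]);cv2.imwrite("pics/w15.png",im)
np.savez("w15pose.npz",p=state()["position"],o=state()["orientation"])
a=cv2.cvtColor(cv2.imread("pics/w14.png"),7)[61:181,208:348].astype(np.float32);b=cv2.cvtColor(im,7)[61:181,208:348].astype(np.float32)
print(cv2.phaseCorrelate(a,b))
cv2.imwrite("pics/w15n.png",cv2.resize(im[61:181,208:348],None,fx=5,fy=5,interpolation=cv2.INTER_CUBIC))
```

```text
[ 3.00527911e-02 -8.46977182e+01 -1.37710872e+02] [-0.33365434 -0.00055811  0.00088751]
[ 517.93261769 -106.5570612   137.46432106]
[ 517.97082166 -106.39463674  137.49594396] [ 3.14158832e+00  3.96647954e-05 -9.19245098e-02]
((0.033794463517182294, 0.8309398441364024), 0.9509038311463816)
```

View pics/w15n.png

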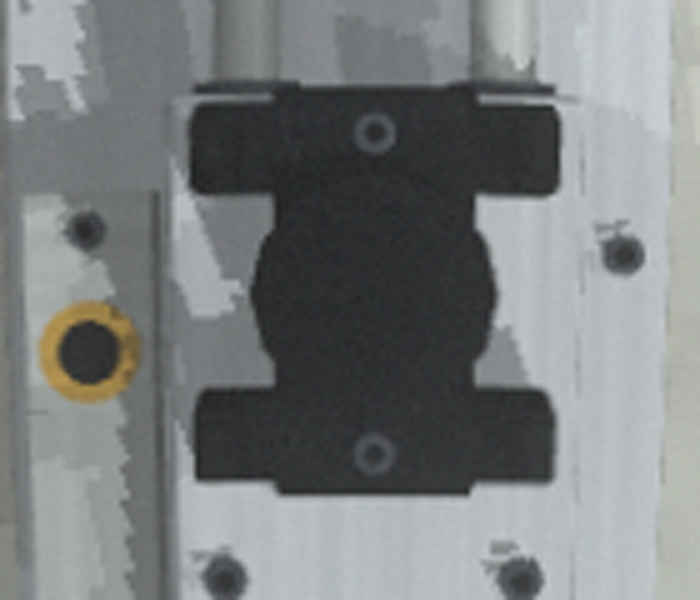

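Request:
apply_moves([
  {"tx":0.0257,"ty":0.12,"tz":0,"twist":0,"grip":-1},
  {"tx":0.0257,"ty":0.2357,"tz":0,"twist":0,"grip":-1},
  {"tx":0.0257,"ty":0.2357,"tz":-0.05,"twist":0,"grip":-1},
  {"tx":0.0257,"ty":0.2357,"tz":-0.13,"twist":0,"grip":-1},
  {"tx":0.0257,"ty":0.2357,"tz":-0.19,"twist":0,"grip":-1},
  {"tx":0.0257,"ty":0.2357,"tz":-0.203,"twist":0,"grip":-1},
  {"tx":0.0257,"ty":0.2357,"tz":-0.203,"twist":0,"grip":-1},
  {"tx":0.0257,"ty":0.2357,"tz":-0.203,"twist":0,"grip":-1},
  {"tx":0.0257,"ty":0.2357,"tz":-0.203,"twist":0,"grip":-1},
])

```text
time: 20.35
position: [526.4, -35.5, 77.5]
orientation: [3.141, -0.002, -0.091]
ft_force: [-0.4, 0.3, 0.2]
opening: 0.5
```

```bash
python3 look.py w16
python3 - <<'E'
from h import *
im=cv2.imread("pics/w16.png");cv2.imwrite("pics/w16c.png",cv2.resize(im[220:340,210:350],None,fx=5,fy=5,interpolation=cv2.INTER_CUBIC))
im,d=get_image("side");cv2.imwrite("pics/d16.png",cv2.resize(im[150:280,190:300],None,fx=5,fy=4.6,interpolation=cv2.INTER_CUBIC))
E
```

```text
20.4 [526.2 -35.4  77.4] [ 3.141e+00 -1.000e-03 -9.100e-02] [0.8 0.7 0.2] 0.499 [-0.21 -0.03  1.97 -0.    1.19 -0.12]
```

View pics/w16c.png

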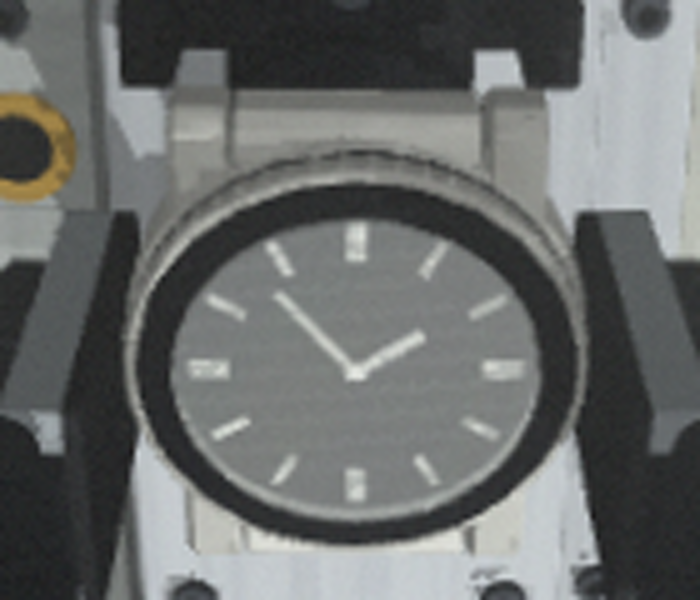

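View pics/d16.png

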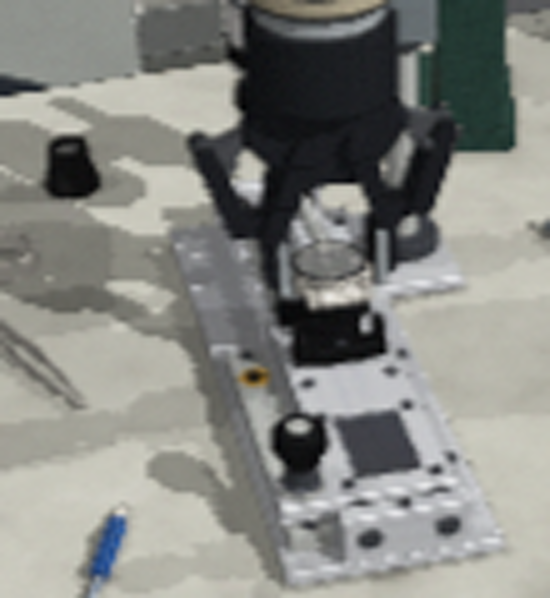

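Request:
apply_moves([
  {"tx":-0.001,"ty":0,"tz":-0.02,"twist":0,"grip":-1},
  {"tx":-0.001,"ty":0,"tz":-0.035,"twist":0,"grip":-1},
  {"tx":-0.001,"ty":0,"tz":-0.052,"twist":0,"grip":-1},
  {"tx":-0.001,"ty":0,"tz":-0.052,"twist":0,"grip":-1},
  {"tx":-0.001,"ty":0,"tz":-0.052,"twist":0,"grip":-1},
  {"tx":-0.001,"ty":0,"tz":-0.052,"twist":0,"grip":-1},
])

```text
time: 21.2
position: [525.6, -35.3, 61.2]
orientation: [3.142, -0.0, -0.091]
ft_force: [0.7, -0.3, -0.2]
opening: 0.503
```

```bash
python3 look.py w17
python3 - <<'E'
from h import *
im=cv2.imread("pics/w17.png");cv2.imwrite("pics/w17c.png",cv2.resize(im[220:340,210:350],None,fx=5,fy=5,interpolation=cv2.INTER_CUBIC))
E
```

```text
21.25 [525.6 -35.3  61.2] [ 3.142 -0.    -0.091] [ 0.6 -0.5 -1.7] 0.501 [-0.21 -0.    1.98  0.    1.16 -0.12]
```

View pics/w17c.png

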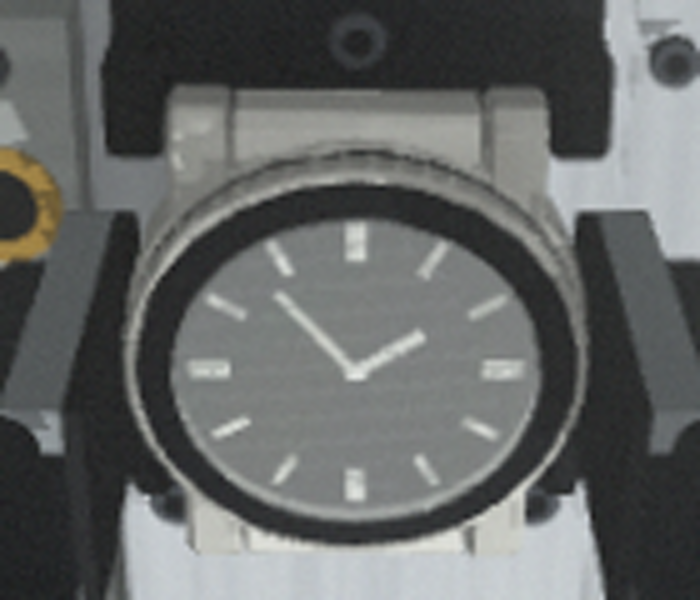

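Request:
apply_moves([
  {"tx":0,"ty":-0.001,"tz":-0.006,"twist":0,"grip":-1},
  {"tx":0,"ty":-0.001,"tz":-0.012,"twist":0,"grip":-1},
  {"tx":0,"ty":-0.001,"tz":-0.014,"twist":0,"grip":-1},
  {"tx":0,"ty":-0.001,"tz":-0.014,"twist":0,"grip":-1},
  {"tx":0,"ty":-0.001,"tz":-0.014,"twist":0,"grip":-1},
])

```text
time: 21.88
position: [525.5, -35.6, 56.8]
orientation: [3.142, -0.0, -0.091]
ft_force: [-0.9, -0.4, -1.2]
opening: 0.506
```

Request:
apply_moves([
  {"tx":0,"ty":0,"tz":-0.002,"twist":0,"grip":-1},
  {"tx":0,"ty":0,"tz":-0.003,"twist":0,"grip":-1},
  {"tx":0,"ty":0,"tz":-0.003,"twist":0,"grip":-1},
])

```text
time: 22.25
position: [525.5, -35.6, 56.0]
orientation: [3.142, -0.0, -0.091]
ft_force: [-0.5, -0.5, 0.8]
opening: 0.501
```

```bash
python3 look.py w18
python3 - <<'E'
from h import *
im=cv2.imread("pics/w18.png");cv2.imwrite("pics/w18c.png",cv2.resize(im[210:340,210:350],None,fx=4.6,fy=4.6,interpolation=cv2.INTER_CUBIC))
E
```

```text
22.3 [525.5 -35.6  56. ] [ 3.142 -0.    -0.091] [0.3 0.9 1.8] 0.503 [-0.21  0.    1.98 -0.    1.16 -0.12]
```

View pics/w18c.png

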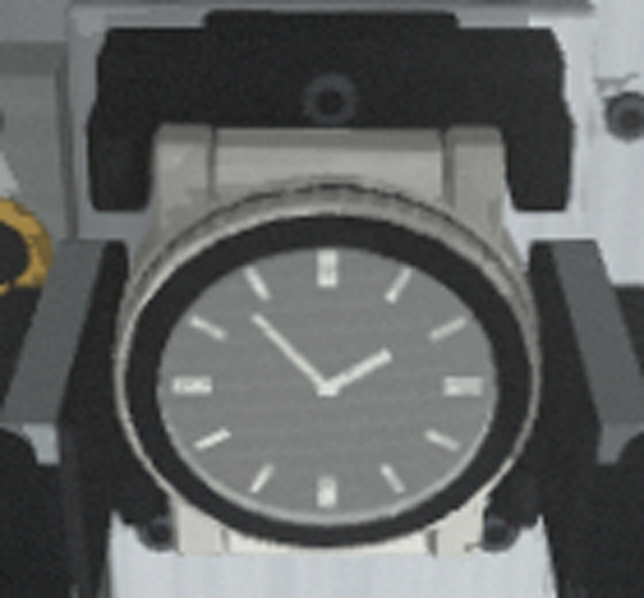

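Request:
apply_moves([
  {"tx":0,"ty":0,"tz":-0.002,"twist":0,"grip":-1},
  {"tx":0,"ty":0,"tz":-0.002,"twist":0,"grip":-1},
  {"tx":0,"ty":0,"tz":-0.002,"twist":0,"grip":-1},
])

```text
time: 22.68
position: [525.5, -35.6, 56.0]
orientation: [3.142, 0.0, -0.091]
ft_force: [-3.9, 0.7, 5.4]
opening: 0.508
```

Request:
apply_moves([
  {"tx":0,"ty":0,"tz":0,"twist":0,"grip":0.6},
  {"tx":0,"ty":0,"tz":0,"twist":0,"grip":0.6},
  {"tx":0,"ty":0,"tz":0,"twist":0,"grip":0.6},
  {"tx":0,"ty":0,"tz":0,"twist":0,"grip":1},
  {"tx":0,"ty":0,"tz":0,"twist":0,"grip":1},
  {"tx":0,"ty":0,"tz":0.05,"twist":0,"grip":1},
  {"tx":0,"ty":0,"tz":0.15,"twist":0,"grip":1},
  {"tx":0,"ty":0,"tz":0.27,"twist":0,"grip":1},
  {"tx":0,"ty":0,"tz":0.27,"twist":0,"grip":1},
  {"tx":0,"ty":-0.2,"tz":0.27,"twist":0,"grip":1},
  {"tx":0,"ty":-0.2,"tz":0.27,"twist":0,"grip":1},
  {"tx":0,"ty":-0.2,"tz":0.27,"twist":0,"grip":1},
])

```text
time: 24.18
position: [525.0, -95.4, 135.9]
orientation: [-3.141, 0.001, -0.092]
ft_force: [-0.6, 0.3, -0.5]
opening: 1.005
```

```bash
python3 look.py w19 watch_centre,watch_crown,knob
python3 - <<'E'
from cloud import *
P,d=cloud("w19",0)
m=(d>0)&(np.hypot(P[...,0]-526,P[...,1]+34.4)<20)&(P[...,2]>60)&(P[...,2]<80);Q=P[m];A=np.c_[Q[:,:2]-Q[:,:2].mean(0),np.ones(len(Q))];c=np.linalg.lstsq(A,Q[:,2],rcond=None)[0];print("plane",c,len(Q))
im=cv2.imread("pics/w19.png");u,v=map(int,proj("wrist",(526,-34,65)));print(u,v)
v0=max(v-65,0);cv2.imwrite("pics/w19c.png",cv2.resize(im[v0:v0+130,u-70:u+70],None,fx=4.6,fy=4.6,interpolation=cv2.INTER_CUBIC))
E
```

```text
24.225 [525.  -95.  135.8] [-3.141e+00  1.000e-03 -9.100e-02] [-0.7  0.1 -0.2] 1.006 [-0.32 -0.08  1.92  0.    1.31 -0.23]
watch_centre 0.9 505.5 322.7 [ 796.1 -278.7    9. ] depth [ 787.1 -269.5   18.1]
watch_centre 0.89 192.7 354.1 [ 408.4 -265.     9. ] depth [ 412.1 -257.5   16.8]
watch_centre 0.86 269.9 141.6 [520.8 -41.8   9. ] depth [523.6 -34.6  69.6]
watch_crown 0.95 518.6 314.5 [ 816.7 -270.7    9. ] depth [ 808.5 -263.1   16.6]
watch_crown 0.89 177.6 362.9 [ 385.3 -280.5    9. ] depth [497.  -76.1 209.3]
watch_crown 0.82 305.6 138.5 [550.  -41.7   9. ] depth [546.2 -34.8  67.4]
knob 0.92 220.9 309.3 [ 470.8 -161.8   64. ] depth [ 475.6 -150.    80.3]
plane [-1.68519995e-03 -1.48229569e-03  6.93132109e+01] 3088
273 139
```

View pics/w19c.png

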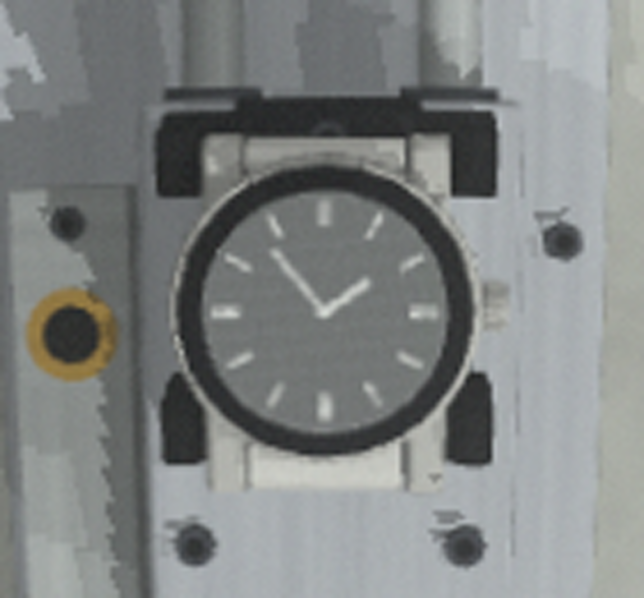

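View pics/w19b.png

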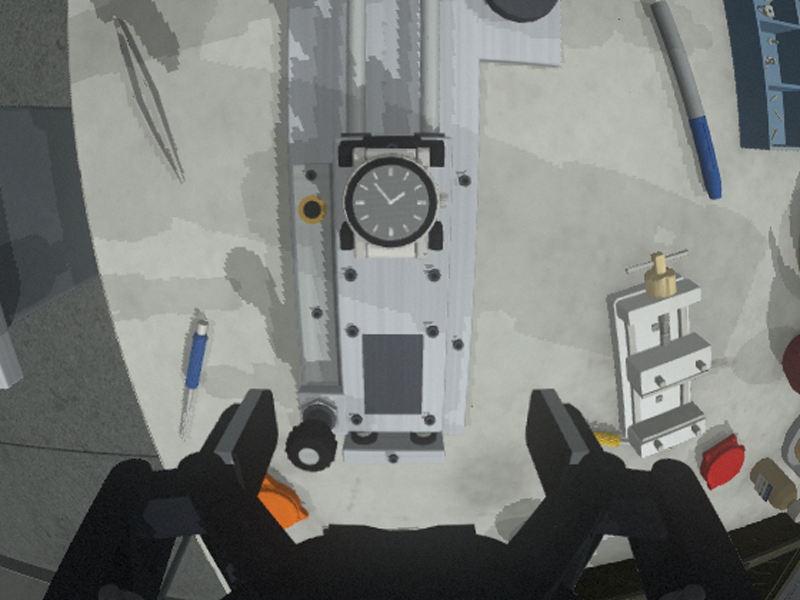

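Request:
apply_moves([
  {"tx":-0.184,"ty":-0.215,"tz":0.08,"twist":1,"grip":1},
  {"tx":-0.184,"ty":-0.215,"tz":0.08,"twist":1,"grip":1},
  {"tx":-0.184,"ty":-0.215,"tz":0.08,"twist":1,"grip":1},
  {"tx":-0.184,"ty":-0.215,"tz":0.08,"twist":1,"grip":1},
  {"tx":-0.184,"ty":-0.215,"tz":0.08,"twist":1,"grip":1},
  {"tx":-0.184,"ty":-0.215,"tz":0.08,"twist":1,"grip":1},
])

```text
time: 25.12
position: [470.3, -159.4, 160.2]
orientation: [-3.141, -0.0, 0.961]
ft_force: [1.0, -0.2, 0.5]
opening: 1.002
```

Request:
apply_moves([
  {"tx":0,"ty":0,"tz":0,"twist":0.5,"grip":1},
  {"tx":0,"ty":0,"tz":0,"twist":0.5,"grip":1},
  {"tx":0,"ty":0,"tz":0,"twist":0.5,"grip":1},
  {"tx":0,"ty":0,"tz":0,"twist":0.5,"grip":1},
  {"tx":0,"ty":0,"tz":0,"twist":0.5,"grip":1},
])

```text
time: 25.75
position: [470.2, -159.7, 160.3]
orientation: [-3.141, -0.0, 1.478]
ft_force: [0.8, -0.7, -0.2]
opening: 0.999
```

```bash
python3 look.py w20 knob,nest; python3 kn.py w20 470 -160
```

```text
25.8 [ 470.3 -159.8  160.3] [-3.142 -0.     1.478] [ 0.5 -0.2  1.2] 1.0 [-0.48 -0.2   1.98  0.    1.36 -1.96]
knob 0.89 276.9 217.9 [ 472.4 -163.    64. ] depth [ 466.4 -162.2   80.2]
nest 0.24 407.9 198.8 [470.4 -53.5  52. ] depth [479.5 -42.8  25.3]
knobtop [ 469.11117541 -159.96779298   79.67865597] 79.68342545733437
bench z -0.43497740807896434
```

Request:
apply_moves([
  {"tx":-0.001,"ty":-0.001,"tz":-0.12,"twist":0,"grip":1},
  {"tx":-0.001,"ty":-0.001,"tz":-0.24,"twist":0,"grip":1},
  {"tx":-0.001,"ty":-0.001,"tz":-0.3,"twist":0,"grip":1},
  {"tx":-0.001,"ty":-0.001,"tz":-0.323,"twist":0,"grip":1},
  {"tx":-0.001,"ty":-0.001,"tz":-0.323,"twist":0,"grip":1},
  {"tx":-0.001,"ty":-0.001,"tz":-0.323,"twist":0,"grip":1},
  {"tx":-0.001,"ty":-0.001,"tz":-0.323,"twist":0,"grip":1},
])

```text
time: 26.78
position: [470.7, -160.8, 64.6]
orientation: [3.14, 0.001, 1.479]
ft_force: [0.1, -0.6, 0.3]
opening: 1.001
```

Request:
apply_moves([
  {"tx":0,"ty":0,"tz":0,"twist":0,"grip":-1},
  {"tx":0,"ty":0,"tz":0,"twist":0,"grip":-1},
  {"tx":0,"ty":0,"tz":0,"twist":0,"grip":-1},
  {"tx":0,"ty":0,"tz":0,"twist":0,"grip":-1},
  {"tx":0,"ty":0,"tz":0,"twist":0,"grip":-1},
  {"tx":0,"ty":0,"tz":0,"twist":0,"grip":-1},
  {"tx":0,"ty":0,"tz":0,"twist":0,"grip":-1},
  {"tx":0,"ty":0,"tz":0,"twist":0,"grip":-1},
], grip_force=60)

```text
time: 27.78
position: [470.0, -160.4, 63.7]
orientation: [-3.142, -0.0, 1.48]
ft_force: [-3.3, 0.6, 5.8]
opening: 0.276
```

Request:
apply_moves([
  {"tx":0,"ty":0,"tz":0.02,"twist":0,"grip":-1},
  {"tx":0,"ty":0,"tz":0.043,"twist":0,"grip":-1},
  {"tx":0,"ty":0,"tz":0.043,"twist":0,"grip":-1},
  {"tx":0,"ty":0,"tz":0.043,"twist":0,"grip":-1},
])

```text
time: 28.28
position: [469.8, -160.3, 75.8]
orientation: [-3.142, -0.0, 1.479]
ft_force: [3.9, -1.9, -8.3]
opening: 0.282
```

```bash
python3 look.py w21; python3 kn.py w21 470 -160
```

```text
28.325 [ 469.7 -160.3   75.8] [-3.141 -0.     1.479] [ 3.9 -1.7 -8.8] 0.281 [-0.48 -0.1   2.04 -0.    1.2  -1.96]
knobtop [ 468.41485715 -159.30991389   91.31112052] 91.31295992790031
bench z -0.3766520896040504
```

View pics/w21b.png

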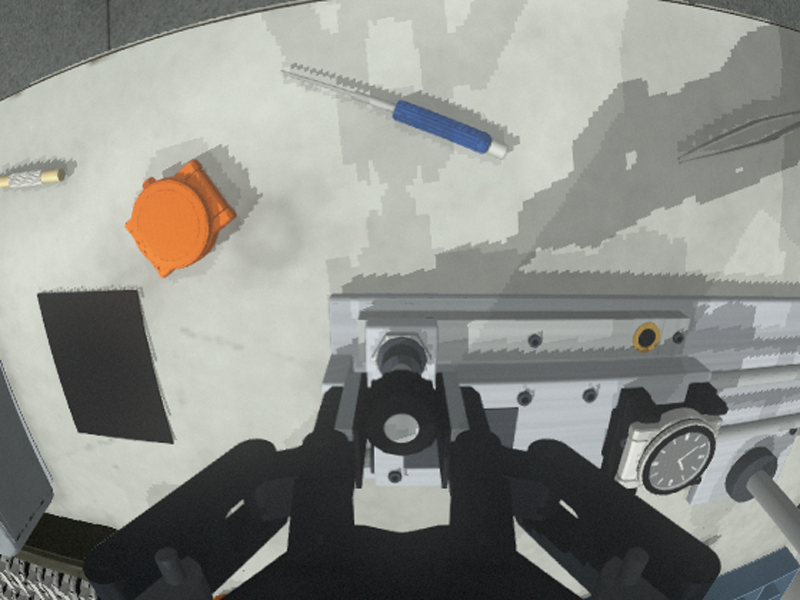

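Request:
apply_moves([
  {"tx":0.001,"ty":0.01,"tz":0.003,"twist":0,"grip":-1},
  {"tx":0.004,"ty":0.04,"tz":0.003,"twist":0,"grip":-1},
  {"tx":0.008,"ty":0.09,"tz":0.003,"twist":0,"grip":-1},
  {"tx":0.014,"ty":0.15,"tz":0.003,"twist":0,"grip":-1},
  {"tx":0.02,"ty":0.215,"tz":0.003,"twist":0,"grip":-1},
  {"tx":0.026,"ty":0.28,"tz":0.003,"twist":0,"grip":-1},
  {"tx":0.031,"ty":0.335,"tz":0.003,"twist":0,"grip":-1},
  {"tx":0.034,"ty":0.37,"tz":0.003,"twist":0,"grip":-1},
  {"tx":0.036,"ty":0.39,"tz":0.003,"twist":0,"grip":-1},
  {"tx":0.037,"ty":0.399,"tz":0.003,"twist":0,"grip":-1},
  {"tx":0.037,"ty":0.399,"tz":0.003,"twist":0,"grip":-1},
  {"tx":0.037,"ty":0.399,"tz":0.003,"twist":0,"grip":-1},
])

```text
time: 29.82
position: [481.1, -40.4, 77.2]
orientation: [3.142, -0.001, 1.479]
ft_force: [4.6, 1.7, -7.9]
opening: 0.279
```

Position matches the original (−40.5). Lowering the plunger.

Request:
apply_moves([
  {"tx":0,"ty":0,"tz":-0.015,"twist":0,"grip":-1},
  {"tx":0,"ty":0,"tz":-0.03,"twist":0,"grip":-1},
  {"tx":0,"ty":0,"tz":-0.044,"twist":0,"grip":-1},
  {"tx":0,"ty":0,"tz":-0.044,"twist":0,"grip":-1},
  {"tx":0,"ty":0,"tz":-0.044,"twist":0,"grip":-1},
])

```text
time: 30.45
position: [481.1, -40.7, 64.1]
orientation: [3.141, -0.0, 1.479]
ft_force: [4.4, 1.3, -6.4]
opening: 0.28
```

Request:
apply_moves([
  {"tx":0,"ty":0,"tz":0,"twist":0,"grip":1},
  {"tx":0,"ty":0,"tz":0,"twist":0,"grip":1},
  {"tx":0,"ty":0,"tz":0,"twist":0,"grip":1},
  {"tx":0,"ty":0,"tz":0,"twist":0,"grip":1},
  {"tx":0,"ty":0,"tz":0,"twist":0,"grip":1},
  {"tx":0,"ty":0,"tz":0.08,"twist":0,"grip":1},
  {"tx":0,"ty":0,"tz":0.18,"twist":0,"grip":1},
  {"tx":0,"ty":0,"tz":0.3,"twist":0,"grip":1},
  {"tx":-0.1,"ty":-0.2,"tz":0.4,"twist":0,"grip":1},
  {"tx":-0.1,"ty":-0.2,"tz":0.4,"twist":0,"grip":1},
  {"tx":-0.1,"ty":-0.2,"tz":0.4,"twist":0,"grip":1},
  {"tx":-0.1,"ty":-0.2,"tz":0.4,"twist":0,"grip":1},
  {"tx":-0.1,"ty":-0.2,"tz":0.4,"twist":0,"grip":1},
])

```text
time: 32.08
position: [450.7, -99.8, 182.8]
orientation: [-3.14, -0.001, 1.481]
ft_force: [-0.3, 0.8, 0.9]
opening: 1.0
```

```bash
python3 look.py w22 knob,watch_centre; python3 kn.py w22 481 -40
python3 - <<'E'
from h import *
for c,(a,b,e,f) in {"side":(120,290,190,310),"scene":(150,290,210,400)}.items():
    im,d=get_image(c);cv2.imwrite(f"pics/{c}22.png",cv2.resize(im[a:b,e:f],None,fx=3.5,fy=3.5,interpolation=cv2.INTER_CUBIC))
E
```

```text
32.125 [450.8 -99.9 183. ] [-3.140e+00 -1.000e-03  1.481e+00] [-0.6 -0.3  0. ] 0.997 [-0.38 -0.32  2.04  0.    1.42 -1.86]
knob 0.81 351.2 235.2 [483.5 -41.   64. ] depth [475.9 -44.4  80.7]
watch_centre 0.8 121.7 164.8 [ 407.9 -264.9    9. ] depth [ 406.7 -259.9   18.1]
watch_centre 0.71 462.3 270.3 [572.8 114.9   9. ] depth [533.1  74.9  69.2]
watch_centre 0.59 150.3 379.9 [ 725.7 -323.1    9. ] depth [ 438.8 -138.5  258.8]
knobtop [480.35950812 -41.17392454  79.99908837] 79.9970155167002
bench z 0.06576503447897153
```

View pics/w22b.png

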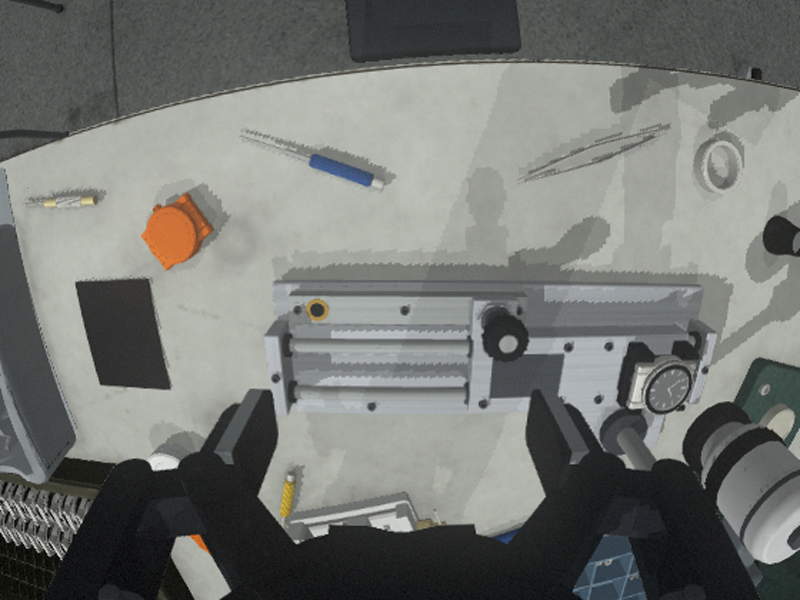

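View pics/side22.png

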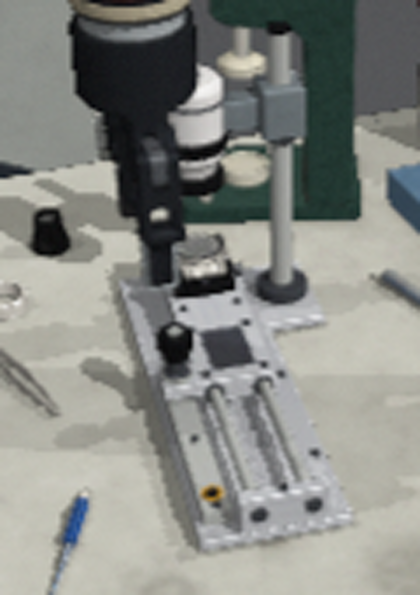

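View pics/scene22.png

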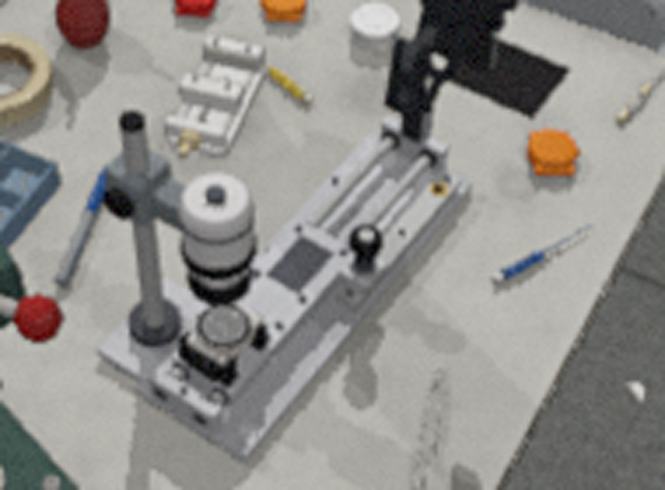

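```bash
python3 look.py w23; python3 kn.py w23 481 -40
python3 - <<'E'
from cloud import *
P,d=cloud("w23",0)
m=(d>0)&(np.hypot(P[...,0]-537,P[...,1]-85)<18)&(P[...,2]>63)&(P[...,2]<78);Q=P[m];A=np.c_[Q[:,:2]-Q[:,:2].mean(0),np.ones(len(Q))];print("plane",np.linalg.lstsq(A,Q[:,2],rcond=None)[0],len(Q))
print(hand_in())
E
```

```text
32.375 [ 451.1 -100.5  183.8] [-3.141 -0.     1.48 ] [ 0.5  0.2 -0.3] 1.005 [-0.38 -0.32  2.04  0.    1.42 -1.86]
knobtop [480.7346021  -41.3552186   79.55652339] 79.5407815883704
bench z -0.3054337345672593
plane [ 4.09173105e-04 -1.01701595e-02  6.92046452e+01] 645
the job is handed in; nothing more can be done
None
```

The job is done and handed in at about 32.4 s of the 72 s. I pulled the plunger and slid the carriage out to the loading hole. The watch head then went flat into the nest, dial up with the crown to the back. I pulled the plunger again, slid the carriage back and let the pin drop into the inspection hole.

**Last checks:**
- **Plunger and carriage:** the knob top reads 79.5 to 80.0 mm. It was 79.9 to 80.8 mm before I touched it, and a pin left up on the strip would read about 9 mm higher. The knob is within about 1 mm of where it started.
- **Watch:** the top is at 69.2 mm against an expected 69.5 mm, and tilted by no more than 0.6°. After release, the close-up at the loading position showed the lugs between the posts and the crown at the back.
- **Microscope and hand:** the microscope was not touched as far as the pictures and forces show. The hand is clear of everything, with about 0 N on the wrist.

**What failed or disagreed:**
- **First grasp:** it missed and the fingers closed above the watch without disturbing it. In the wrist depth image the fingertips stand about 3 mm ahead of the TCP when shut, not the stated 25 mm. I worked from that image after that, and the second grasp held. The first knob pull was made at the uncorrected height, so it gripped only the knob's top edge, but it held.
- **Plunger pull before release:** the downward pull was 6.4 N at the inspection hole and 4.4 N at the loading hole. The knob height after release agrees with the pin being fully home.

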